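Latch the ring-mould clamp

TASK

Close the draw latch on the mould clamp: swing its wire loop over the keeper, draw it back gently until you feel the cross-bar seat under the keeper's lip and let it bear there a moment (a light pull is enough, do not yank it), then press the lever down flat, past centre, without hammering it. Leave the latch closed and the other things on the bench where they are.

Things in the scene. Friction and masses are not known exactly. Their poses are not given: they have to be found in the camera images.
- clamp: Two-part mould clamp fixed to the bench: steel base plate 262 x 100 x 12 mm with a grey-painted fixed block, a sliding jaw and a steel draw latch on top. Origin on the bench, on the latch's centre line. x runs along the latch from the lever end to the keeper end (base plate from x = -119 to 143 mm), y across, z up. Fixed block (x -105 to 12, 66 wide) and jaw are 62 mm high.
- hinge (a point): The lever's hinge axis (along the clamp's y), on the latch's centre line: 16 mm above the tops of block and jaw. Axes as the clamp's.
- jaw: Sliding grey-painted jaw, 88 x 66 x 50 mm, origin under its middle at clamp z = 12 mm (top at jaw z = 50), axes as the clamp's. It slides up to 11 mm in -x towards the fixed block against strong springs: it does not move below 22 N, then 1 N per mm. The steel keeper stands on it.
- keeper_spot (a point): Nominal foot of the keeper's +x face, on the jaw's top. Keeper: hook 14 mm wide (y), a post 25 mm tall with a lip on top, 20 to 24 mm above the jaw, sticking out 3.5 mm in +x (away from the lever). The loop's cross-bar belongs under the lip, against the post's +x face. The keeper is screwed in slots and really sits up to 4 mm either way along x: not reported, feel for it.
- lever (a joint): Steel latch lever, 68 mm long from its hinge, 16 wide, its last 24 mm a 30 wide paddle, 5 thick (upper face 6 mm above the hinge axis when flat). 0 rad = flat, lying along the clamp's -x; grows as raised (1.57 upright, more leans to the keeper, stop 2.4). Friction 0.06 N m: stays where left. Once hooked, closing takes up to 0.45 N m; past centre below 0.2 rad.
- lever_end (a point): Middle of the paddle's end edge on its upper face (upper when flat), 70 mm from the hinge axis.
- loop: Wire loop of the latch: two side bars 27 mm apart (5 mm wire) and a cross-bar. Origin on its pivot, which turns with the lever 16 mm from the lever's hinge (lever flat: 15.7 mm in the clamp's -x, 3.2 mm below the hinge). x to the cross-bar, y across, z to the side of the thumb tab. A light spring (about 0.3 N at the cross-bar) lifts it: it springs up if let go, unless caught under the lip.
- crossbar (a point): Middle of the loop's cross-bar (5 mm round), 80 mm from the loop's pivot.
- tab (a point): Gripping point on the thumb tab, an upright steel tab at the end of the loop, 12 mm wide (across y), 6 mm thick, 42 mm tall. In the loop's frame the point is at x = 94, z = 24 mm; the tab reaches from z = -2 to 40 mm.
- brush: Bench brush, 160 mm, lying near the clamp; leave alone.
- file: Hand file with wooden handle, 240 mm, lying near the clamp; leave alone.
- tin: Small round aluminium tin, 56 mm across, 35 tall, by the keeper end of the clamp; leave alone.
- hammer: Hammer, 240 mm, lying; leave alone.
- screwdriver: Screwdriver, 170 mm, lying; leave alone.

How it is judged (in metres and radians):
On the way:
1. drawn by the fingers, the loop's cross-bar bears on the keeper, under its lip, with the lever still raised (over 0.5 rad) (contact force between loop and jaw above 1.5 N and contact force between the fingers and loop above 0.5 N and z of crossbar in the frame of jaw below 0.069 m and x of crossbar in the frame of jaw between -0.0182 and -0.004 m and value of joint lever above 0.5 rad), for 0.2 s.
At the end, for the whole second after the job is handed in: the lever lies flat (under 0.12 rad), the loop's cross-bar is under the keeper's lip and pulls on it (over 8 N), the jaw is drawn in by more than 1.2 mm, all at rest and let go (value of joint lever below 0.12 rad and distance of jaw from where it was at the start of the episode above 0.0012 m and contact force between loop and jaw above 8 N and z of crossbar in the frame of jaw below 0.069 m and x of crossbar in the frame of jaw between -0.0182 and -0.004 m and linear speed of jaw below 0.01 m/s); the robot touches nothing.
It fails at once if the loop forced against the keeper or jaw by hand with more than 15 N (contact force between the fingers and loop above 0.5 N and contact force between loop and jaw above 15 N).
It fails at once if the lever or clamp pressed with more than 30 N while the lever is being closed (value of joint lever below 0.6 rad and contact force between the fingers and clamp above 30 N).
It fails at once if another thing on the bench shifted by more than 20 mm (distance of any of brush, file, tin, hammer, screwdriver from where it was at the start of the episode above 0.02 m).
It also fails if it takes over 72 s, if anything falls off the work surface, if the arm or the gripper's body presses on something with over 40 N, if the wrist force passes 120 N, or if a joint passes its speed limit or range.

ROBOT

A 6-joint arm with a two-finger parallel gripper is mounted at the origin on the work surface. World frame = base frame: x ahead of the robot, y to its left, z up, the work surface at z = 0. Lengths are in m, angles in degrees, forces in N, time in s.
With the tool pointing down it reaches from about 0.3 to 0.75 m from the base axis. Payload 8.5 kg.
Tool frame: the origin (TCP) lies at the very end of the fingers, on their centre line; the grasp point (between the pads) lies 19 mm behind it; z points along the fingers, y is the direction in which the jaws open and shut (so a half turn about z gives the same grasp; the last joint's range is limited). The gripper opens to 85 mm and grips with 20 to 120 N. Pads are 22 mm wide; open, the fingers measure 114 mm over their backs; the gripper's body (76 mm by 85 mm) begins 54 mm behind the grasp point. The pads swing forward as they close: fully open they stand 13 mm farther back than shut.
Start: joints at [51.205, 21.807, 74.336, -0, 83.858, -12.336], TCP at [0.245, 0.492, 0.231] pointing down, gripper open.
Joint ranges: [-178.18, 178.18], [-50.72, 133.34], [12.68, 142.11], [-81.47, 261.47], [9.98, 163.14], [-165.26, 165.26]. Speed limits (degrees/s): [136.94, 136.94, 180, 180, 180, 180].

INTERFACE

Orientations are given as a 3x3 rotation matrix whose columns are the frame's x, y, z axes.
In Python, from rig import observe, get_image, calibration, close_job gives the robot as it stands.
- The arm moves only by the tool servo_tool, never from a script. Its argument "commands" is a list of rows, each an object with "delta_rot": the turn, a rotation vector about the world's x, y, z in units of 6 degrees (1.0 is 6 degrees), a list of three; "travel": the shift along the world's x, y, z in units of 30 mm (1.0 is 30 mm), a list of three; "fingers": the closure in counts, from 0 (fully open) to 255 (shut). A call has 1 to 8 rows; each row shifts and turns the pose as measured when the row begins; what a row does not reach is not made up. A row lasts 1/10 s, in which the tool goes at most 50 mm and 8.59 degrees, less where a joint would pass 70% of its speed; a pose out of reach is approached as far as the arm can. A call is refused whole if a number of a shift passes 1 or a number of a turn 1, either way. A call with a gripper value outside its range is refused whole. The fingers move at their own pace and stop on an object; "squeeze" is the grip in N (left out, the last holds). Time passes only in rows, so rows that do not move let the fingers close. It gives the time, the measured TCP pose, the force and the opening at its end, in the units of the state.
- observe(): the state, without advancing time (a new reading comes with each control period).
- get_image(name): name is "scene" or "top" or "wrist"; returns the picture (384x512x3 uint8, red, green, blue); there is no depth.
- calibration(name): a dict with "camera_matrix" (3x3 intrinsics, pixels), "position" and "rotation" of the camera in the world; the wrist camera has in their place "hand_eye" (4x4, takes a point from camera to tool coordinates, whose origin is the TCP and whose axes are the flange's). Camera axes: x right, y down, z forward; pixel columns grow to the right and rows downward; lengths in m; the calibration is good to about 2 mm. A picture is of the moment at which its call begins: read the wrist's pose just before it. calibration takes no time and is no camera call.
- close_job(): hands the job in, once; it reports no verdict.
The state is a dict: "time_s": time; "q": joint angles; "qvel": joint speeds; "joint_efforts": joint torques, N m; "position": TCP position; "tool_rot": TCP orientation; "ft_force": force on the tool from outside, world axes, zero at the start; "wrist_torque": the same for the moment, N m; "grip_width": finger opening in m.
Only numpy, scipy, OpenCV 4.12 (cv2) and the standard library are available. Lean on these libraries where they do the work, as an engineer would, in place of code of your own. Each camera call takes 0.05 s, during which the arm holds its last target.

## Working session

There is one attempt and no reset: what is moved stays moved. The work goes in short steps, Python scripts to look and compute and a tool call to move; the robot and the scene stay as the last step left them, time stands still between calls to the robot, and variables do not carry over. Pictures are saved under pics/ and viewed, and the job is handed in when it is done.

Besides the shell and the picture viewer there is one more tool, called after "Request:" by a JSON object that holds its "fn" and its "kwargs". servo_tool: Moves the arm, as the interface text tells. Its arguments: {"type":"object","properties":{"commands":{"type":"array","items":{"type":"object","properties":{"delta_rot":{"type":"array","items":{"type":"number"}},"travel":{"type":"array","items":{"type":"number"}},"fingers":{"type":"number"}}}},"squeeze":{"type":"number"}},"required":["commands"]}

```bash
ls; mkdir -p pics
python3 - <<'E'
from rig import *
import cv2
o=observe();print(o)
for n in ("scene","top","wrist"):
    c=calibration(n);print(n,c)
    cv2.imwrite(f"pics/{n}0.png",get_image(n)[:,:,::-1])
E
```

```text
pics
{'time_s': 0.0, 'q': array([ 5.12062033e+01,  2.18438364e+01,  7.43852625e+01,  2.08597229e-03,
        8.38599448e+01, -1.23351237e+01]), 'qvel': array([-0.08655706,  0.00133051,  0.08453823,  0.02672373, -0.03874613,
        0.04074958]), 'joint_efforts': array([ 1.47701336e-03, -4.48462951e+01, -2.31280518e+01, -1.20810346e-04,
        4.75770226e-03, -9.08631506e-06]), 'position': array([0.24485092, 0.49215959, 0.23068212]), 'tool_rot': array([[-8.95254036e-01,  4.45554944e-01, -1.00189136e-03],
       [ 4.45555919e-01,  8.95253322e-01, -1.18860113e-03],
       [ 3.67359456e-04, -1.51049859e-03, -9.99998792e-01]]), 'ft_force': array([0.17286884, 0.50216113, 0.1863656 ]), 'wrist_torque': array([ 0.04510406, -0.02087756, -0.01058815]), 'grip_width': 0.0854642190227064}
scene {'camera_matrix': array([[402.92525503,   0.        , 259.86171821],
       [  0.        , 402.92525503, 190.40349058],
       [  0.        ,   0.        ,   1.        ]]), 'position': array([1.37089568, 0.31362238, 0.77478556]), 'rotation': array([[-0.36995136,  0.55896294, -0.74208922],
       [ 0.929047
[... 308 characters left out ...]
956534]), 'rotation': array([[-0.00970907, -0.99250894,  0.1217856 ],
       [-0.99971976,  0.01226417,  0.02024825],
       [-0.02159017, -0.12155488, -0.99234988]])}
wrist {'camera_matrix': array([[275.76981012,   0.        , 252.22352436],
       [  0.        , 275.76981012, 191.67387477],
       [  0.        ,   0.        ,   1.        ]]), 'hand_eye': array([[ 1.41163814e-04, -9.62813939e-01, -2.70165317e-01,
         6.76617297e-02],
       [ 9.99999927e-01,  3.99700061e-05,  3.80064049e-04,
        -4.93015438e-04],
       [-3.55132455e-04, -2.70165351e-01,  9.62813874e-01,
        -1.41543427e-01],
       [ 0.00000000e+00,  0.00000000e+00,  0.00000000e+00,
         1.00000000e+00]])}
```

View pics/scene0.png

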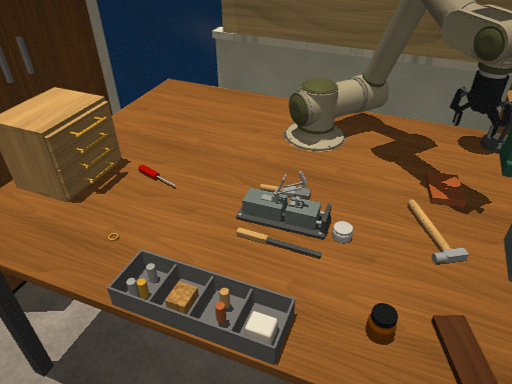

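View pics/top0.png

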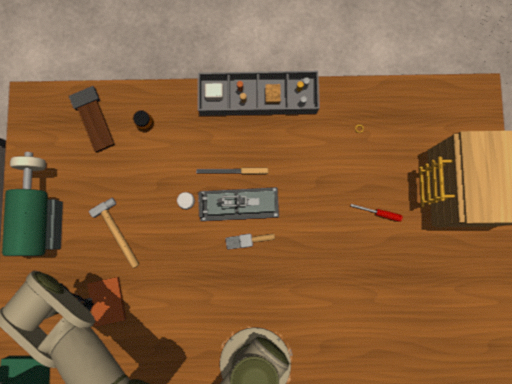

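View pics/wrist0.png

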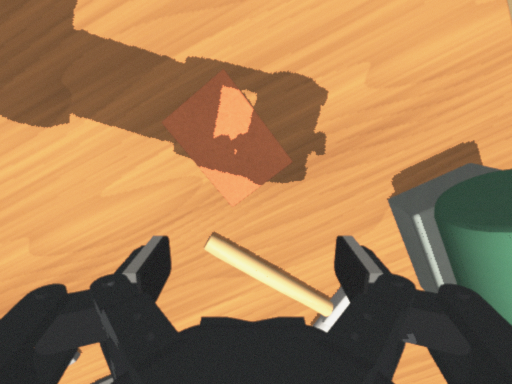

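The clamp is at about (240,204) in the top view. Its keeper end faces the tin, which is world +y. I'll zoom in on both views.

```bash
cat > h.py <<'E'
import numpy as np, cv2
from rig import *
def ray(n,u,v,obs=None):
    c=calibration(n);K=c["camera_matrix"]
    d=np.linalg.inv(K)@[u,v,1.]
    if n=="wrist":
        T=c["hand_eye"];R=obs["tool_rot"]
        return obs["position"]+R@T[:3,3], R@T[:3,:3]@d
    return np.array(c["position"]),c["rotation"]@d
def onz(n,u,v,z,obs=None):
    p,d=ray(n,u,v,obs);return p+d*(z-p[2])/d[2]
def proj(n,P,obs=None):
    c=calibration(n);K=c["camera_matrix"]
    if n=="wrist":
        T=c["hand_eye"];R=obs["tool_rot"]@T[:3,:3];p=obs["position"]+obs["tool_rot"]@T[:3,3]
    else: R=c["rotation"];p=c["position"]
    q=K@(R.T@(np.array(P)-p));return q[:2]/q[2]
E
python3 - <<'E'
import cv2
a=cv2.imread("pics/top0.png")[180:228,180:290]
cv2.imwrite("pics/topc.png",cv2.resize(a,None,fx=7,fy=7,interpolation=cv2.INTER_CUBIC))
a=cv2.imread("pics/scene0.png")[165:260,225:365]
cv2.imwrite("pics/scenec.png",cv2.resize(a,None,fx=5.7,fy=5.7,interpolation=cv2.INTER_CUBIC))
E
```

```text
(no output)
```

View pics/topc.png

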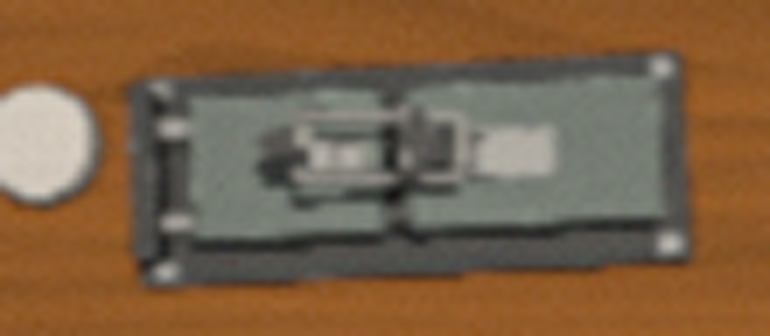

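View pics/scenec.png

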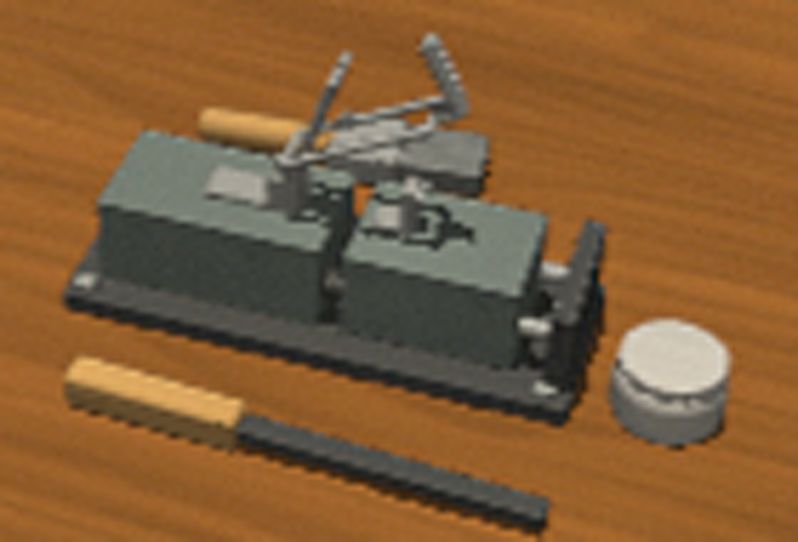

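Run:
```python
from h import *
px=[(133,83),(680,55),(690,262),(147,285)]
P=[onz("top",180+(u+.5)/7-.5,180+(v+.5)/7-.5,0.012) for u,v in px]
for p in P: print(p.round(4))
print([np.linalg.norm(P[i]-P[(i+1)%4]).round(4) for i in range(4)])
xe=(P[0]+P[3])/2; xl=(P[1]+P[2])/2
d=xe-xl; print("yaw",np.degrees(np.arctan2(d[1],d[0])))
u=d/np.linalg.norm(d); mid=(xe+xl)/2; print("origin",mid-u*0.012)
t=[onz("top",180+40/7,180+145/7,0.035)];print("tin",t)
for u,v in [(262,170),(265,145)]: print(onz("top",180+u/7,180+v/7,.12))
```

```text
[0.5552 0.1812 0.012 ]
[ 0.5653 -0.0792  0.012 ]
[ 0.4668 -0.0823  0.012 ]
[0.4588 0.1742 0.012 ]
[np.float64(0.2606), np.float64(0.0985), np.float64(0.2566), np.float64(0.0966)]
yaw 92.01232148967054
origin [0.51195902 0.03650375 0.012     ]
tin [array([0.52204471, 0.22028403, 0.035     ])]
[0.50057586 0.10840955 0.12      ]
[0.51163192 0.10707241 0.12      ]
```

Request:
{"fn": "servo_tool", "kwargs": {"commands": [{"travel": [0.68,-0.98,0.15],"delta_rot": [0,0,-0.8],"fingers": 0},{"travel": [0.68,-0.98,0.15],"delta_rot": [0,0,-0.8],"fingers": 0},{"travel": [0.68,-0.98,0.15],"delta_rot": [0,0,-0.8],"fingers": 0},{"travel": [0.68,-0.98,0.15],"delta_rot": [0,0,-0.8],"fingers": 0},{"travel": [0.68,-0.98,0.15],"delta_rot": [0,0,-0.8],"fingers": 0},{"travel": [0.68,-0.98,0.15],"delta_rot": [0,0,-0.8],"fingers": 0},{"travel": [0.68,-0.98,0.15],"delta_rot": [0,0,-0.8],"fingers": 0},{"travel": [0.68,-0.98,0.15],"delta_rot": [0,0,-0.8],"fingers": 0}], "squeeze": 20}}

```text
time_s: 0.95
position: [0.4094, 0.25, 0.2655]
tool_rot: [[-0.408, 0.913, -0.006], [0.913, 0.408, -0.001], [0.002, -0.006, -1.0]]
ft_force: [0.6, 0.6, 0.5]
grip_width: 0.0854
```

Request:
{"fn": "servo_tool", "kwargs": {"commands": [{"travel": [0.68,-0.95,0],"delta_rot": [0,0,-0.75]},{"travel": [0.68,-0.95,0],"delta_rot": [0,0,-0.75]},{"travel": [0.68,-0.95,0],"delta_rot": [0,0,-0.75]},{"travel": [0.68,-0.95,0],"delta_rot": [0,0,-0.75]},{"travel": [0.68,-0.95,0],"delta_rot": [0,0,-0.75]},{"travel": [0,0,0]},{"travel": [0,0,0]}]}}

```text
validation failed for argument at $.co...
```

Run:
```python
from h import *
o=observe();print(o['position'],o['tool_rot'],o['ft_force'])
im=get_image("wrist")
np.savez("w1.npz",p=o['position'],r=o['tool_rot'])
cv2.imwrite("pics/w1.png",im[:,:,::-1])
cv2.imwrite("pics/w1b.png",cv2.resize(im[:,:,::-1],(768,576),interpolation=cv2.INTER_CUBIC))
```

```text
[0.40940963 0.24995418 0.26548386] [[-4.08358770e-01  9.12799561e-01 -6.33060620e-03]
 [ 9.12819685e-01  4.08362012e-01 -8.30771326e-04]
 [ 1.82685138e-03 -6.11795472e-03 -9.99979616e-01]] [0.64918707 0.57819327 0.47363039]
```

View pics/w1b.png

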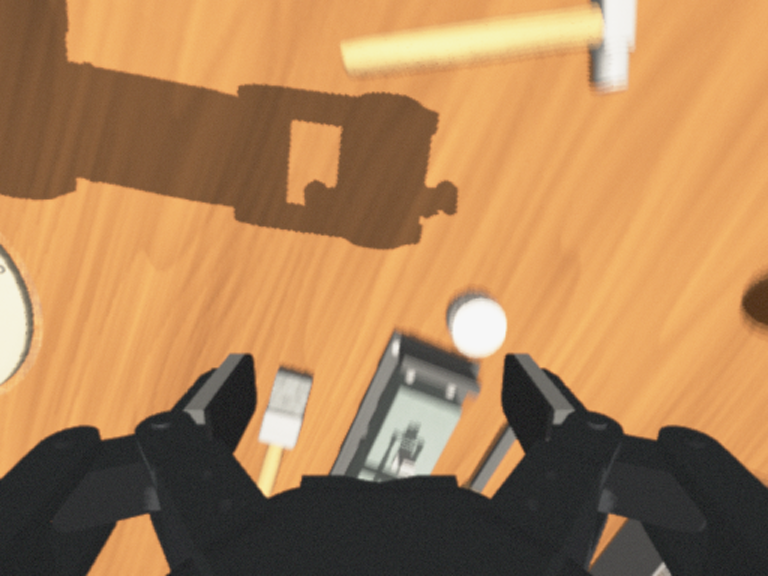

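Request:
{"fn": "servo_tool", "kwargs": {"commands": [{"travel": [0.68,-0.95,0],"delta_rot": [0,0,-0.75],"fingers": 0},{"travel": [0.68,-0.95,0],"delta_rot": [0,0,-0.75],"fingers": 0},{"travel": [0.68,-0.95,0],"delta_rot": [0,0,-0.75],"fingers": 0},{"travel": [0.68,-0.95,0],"delta_rot": [0,0,-0.75],"fingers": 0},{"travel": [0.68,-0.95,0],"delta_rot": [0,0,-0.75],"fingers": 0},{"travel": [0,0,0],"delta_rot": [0,0,0],"fingers": 0},{"travel": [0,0,0],"delta_rot": [0,0,0],"fingers": 0}]}}

```text
time_s: 1.7
position: [0.518, 0.0961, 0.2646]
tool_rot: [[-0.001, 1.0, -0.007], [1.0, 0.001, -0.0], [0.0, -0.007, -1.0]]
ft_force: [0.4, -0.5, -0.7]
grip_width: 0.0854
```

```bash
cat > snap.py <<'E'
import sys
from h import *
n=sys.argv[1]
o=observe();print(o['time_s'],o['position'].round(4),o['tool_rot'].round(4).tolist(),o['ft_force'].round(2),o['grip_width'])
im=get_image("wrist")[:,:,::-1]
np.savez(n+".npz",position=o['position'],tool_rot=o['tool_rot'])
cv2.imwrite(f"pics/{n}.png",im)
cv2.imwrite(f"pics/{n}b.png",cv2.resize(im,(768,576),interpolation=cv2.INTER_CUBIC))
E
python3 snap.py w2
```

```text
1.7 [0.518  0.0961 0.2646] [[-0.001, 1.0, -0.0073], [1.0, 0.001, -0.0], [0.0, -0.0073, -1.0]] [ 0.41 -0.54 -0.68] 0.08538641235363996
```

View pics/w2b.png

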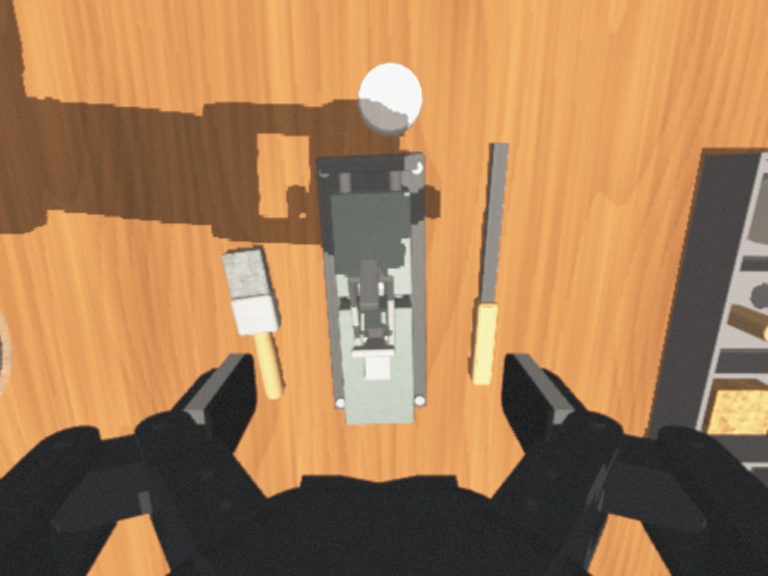

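Run:
```python
import cv2
a=cv2.imread("pics/w2.png")[95:290,195:300]
cv2.imwrite("pics/w2c.png",cv2.resize(a,None,fx=3,fy=3,interpolation=cv2.INTER_CUBIC))
a=cv2.imread("pics/w2.png")[160:255,215:285]
cv2.imwrite("pics/w2d.png",cv2.resize(a,None,fx=6,fy=6,interpolation=cv2.INTER_CUBIC))
```

```text
(no output)
```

View pics/w2c.png

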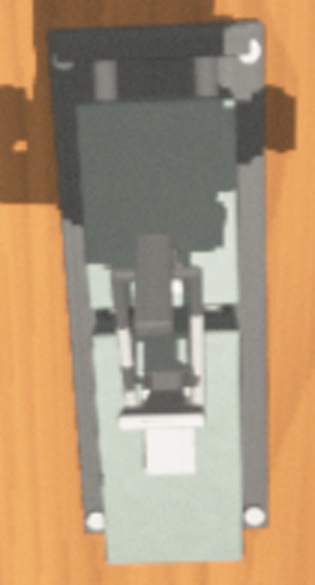

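View pics/w2d.png

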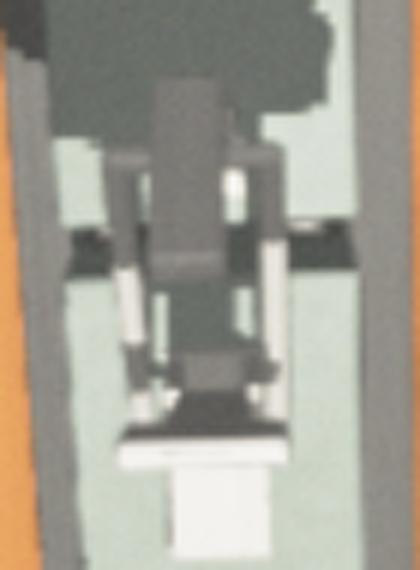

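Run:
```python
from h import *
o=dict(np.load("w2.npz"))
def c(u,v,z): return onz("wrist",195+(u+.5)/3-.5,95+(v+.5)/3-.5,z,o)
def d(u,v,z): return onz("wrist",215+(u+.5)/6-.5,160+(v+.5)/6-.5,z,o)
for n,L,z in (("plate",[(48,30),(263,22),(86,530),(268,527)],.012),("tops",[(78,106),(237,100),(106,562),(243,560)],.062)):
    P=[c(u,v,z) for u,v in L]; print(n,[p.round(4).tolist() for p in P])
    f=(P[0]+P[1])/2;b=(P[2]+P[3])/2;e=f-b
    print("len",np.linalg.norm(e),"w",np.linalg.norm(P[0]-P[1]),np.linalg.norm(P[2]-P[3]),"yaw",np.degrees(np.arctan2(e[1],e[0])),"yaw by width",np.degrees(np.arctan2(*(P[0]-P[1])[[1,0]])))
    u=e/np.linalg.norm(e)
    if n=="plate": print("org",f-u*.143,b+u*.119)
    else: print("org",b+u*.105, "front x",np.linalg.norm(e)-.105)
# gap between block and jaw at z=.062
for v in (270,225): print("gap",d(330,v,.062),d(90,v+8,.062))
```

```text
plate [[0.4597, 0.1764, 0.012], [0.5573, 0.1799, 0.012], [0.47, -0.0808, 0.012], [0.5679, -0.0784, 0.012]]
len 0.25795974539429734 w 0.09772365929525599 0.09799110861943731 yaw 92.32258303338139 yaw by width -177.92220073575854
org [0.51430482 0.03528639 0.012     ] [0.51414108 0.03932332 0.012     ]
tops [[0.4784, 0.1453, 0.062], [0.543, 0.1478, 0.062], [0.4854, -0.0669, 0.062], [0.5505, -0.0654, 0.062]]
len 0.21284612131338504 w 0.064655053279317 0.06519016799815018 yaw 91.96362763397336 yaw by width -177.80113291614617
org [0.51435151 0.03878436 0.062     ] front x 0.10784612131338504
gap [0.53977646 0.04973104 0.062     ] [0.48718484 0.04767665 0.062     ]
gap [0.53958965 0.06001488 0.062     ] [0.48740269 0.05800354 0.062     ]
```

```bash
cat >> h.py <<'E'
O=np.array([.5142,.0375,0]);yw=np.radians(92.1)
U=np.array([np.cos(yw),np.sin(yw),0]);V=np.array([-U[1],U[0],0])
def cl(P): P=np.array(P)-O; return np.array([P@U,P@V,P[2]])
def wd(x,y,z): return O+U*x+V*y+np.array([0,0,z])
def tri(rs):
    A=np.zeros((3,3));b=np.zeros(3)
    for p,d in rs:
        d=d/np.linalg.norm(d);M=np.eye(3)-np.outer(d,d);A+=M;b+=M@p
    X=np.linalg.solve(A,b)
    return X,[np.linalg.norm((np.eye(3)-np.outer(d,d)/(d@d))@(X-p)) for p,d in rs]
E
python3 - <<'E'
from h import *
o=dict(np.load("w2.npz"))
s=lambda u,v: ray("scene",225+(u+.5)/5.7-.5,165+(v+.5)/5.7-.5)
d=lambda u,v: ray("wrist",215+(u+.5)/6-.5,160+(v+.5)/6-.5,o)
for n,a,b in (("leverend",(347,57),(204,452)),("tabtop",(430,40),(187,265)),("tabbot",(462,115),(187,80)),("keepertop",(412,192),(232,185))):
    X,r=tri([s(*a),d(*b)]); print(n,cl(X).round(4),X.round(4),np.round(r,4))
    p,q=s(*a); t=((O-p)@V)/(q@V); print("   scene on midplane",cl(p+t*q).round(4))
E
```

```text
leverend [ 0.011  -0.0003  0.1537] [0.5141 0.0485 0.1537] [0.0001 0.0001]
   scene on midplane [0.011  0.     0.1534]
tabtop [0.05   0.0003 0.1722] [0.5121 0.0874 0.1722] [0.0004 0.0004]
   scene on midplane [0.0504 0.     0.1723]
tabbot [0.0689 0.0007 0.133 ] [0.511  0.1063 0.133 ] [0.0005 0.0005]
   scene on midplane [0.0685 0.     0.1336]
keepertop [ 0.0435 -0.0056  0.0874] [0.5182 0.0812 0.0874] [0.0051 0.0051]
   scene on midplane [0.0472 0.     0.0817]
```

Run:
```python
from h import *
o=dict(np.load("w2.npz"))
f=lambda P:((proj("scene",P)+.5-[225,165])*5.7-.5).round(0)
g=lambda P:((proj("wrist",P,o)+.5-[215,160])*6-.5).round(0)
for n,P in dict(platefl=(.143,.05,.012),platefr=(.143,-.05,.012),plrr=(-.119,-.05,.012),plrrTop=(-.105,-.033,.062),blockrl=(-.105,.033,.062),jawfr=(.11,-.033,.062),jawfl=(.11,.033,.062),hinge0=(0,0,.078),hm10=(-.01,0,.078),blkfr=(.012,-.033,.062)).items():
    print(n,f(wd(*P)),g(wd(*P)))
```

```text
platefl [611. 281.] [ -27. -340.]
platefr [569. 409.] [ 414. -356.]
plrr [ 63. 288.] [419. 669.]
plrrTop [ 98. 198.] [368. 734.]
blockrl [145. 124.] [ 91. 741.]
jawfr [519. 293.] [ 356. -194.]
jawfl [550. 211.] [  31. -182.]
hinge0 [319. 178.] [212. 348.]
hm10 [300. 174.] [214. 392.]
blkfr [322. 248.] [362. 266.]
```

Request:
{"fn": "servo_tool", "kwargs": {"commands": [{"travel": [-0.04,-0.18,-0.5],"delta_rot": [1,0.04,0.09],"fingers": 0},{"travel": [-0.04,-0.18,-0.5],"delta_rot": [1,0.04,0.09],"fingers": 0},{"travel": [-0.04,-0.18,-0.5],"delta_rot": [1,0.04,0.09],"fingers": 0},{"travel": [-0.04,-0.18,-0.5],"delta_rot": [1,0.04,0.09],"fingers": 0},{"travel": [0,0,0],"delta_rot": [0,0,0],"fingers": 0},{"travel": [0,0,0],"delta_rot": [0,0,0],"fingers": 0}]}}

```text
time_s: 2.35
position: [0.5103, 0.0815, 0.2051]
tool_rot: [[-0.048, 0.998, -0.029], [0.906, 0.056, 0.419], [0.42, -0.006, -0.907]]
ft_force: [-0.5, 0.4, 0.0]
grip_width: 0.0856
```

```bash
python3 snap.py w3
```

```text
2.35 [0.5103 0.0815 0.2051] [[-0.0484, 0.9984, -0.0292], [0.9061, 0.0562, 0.4193], [0.4203, -0.0062, -0.9074]] [-0.52  0.35  0.02] 0.08561981162173483
```

View pics/w3b.png

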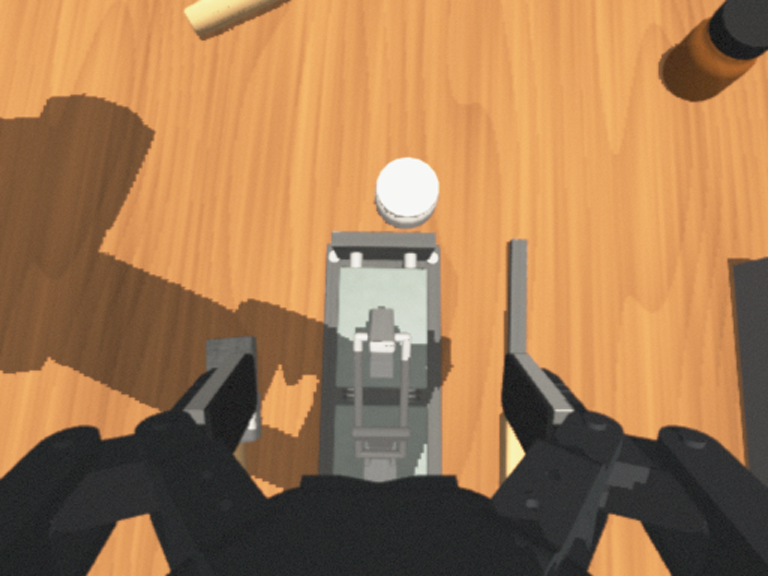

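Run:
```python
import cv2
a=cv2.imread("pics/w3.png")[190:315,215:295]
cv2.imwrite("pics/w3d.png",cv2.resize(a,None,fx=6,fy=6,interpolation=cv2.INTER_CUBIC)[:,:,:])
from h import *
o=dict(np.load("w3.npz"))
cv2.imwrite("pics/s3.png",cv2.resize(get_image("scene")[165:240,250:345,::-1],None,fx=8,fy=8,interpolation=cv2.INTER_CUBIC))
```

```text
(no output)
```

View pics/w3d.png

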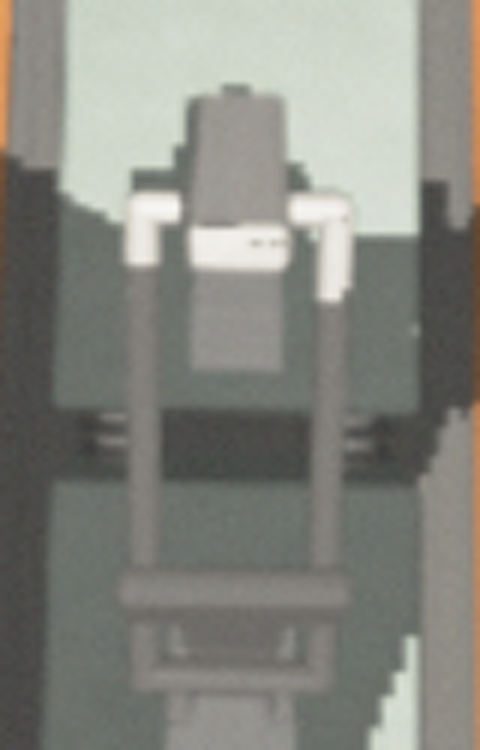

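View pics/s3.png

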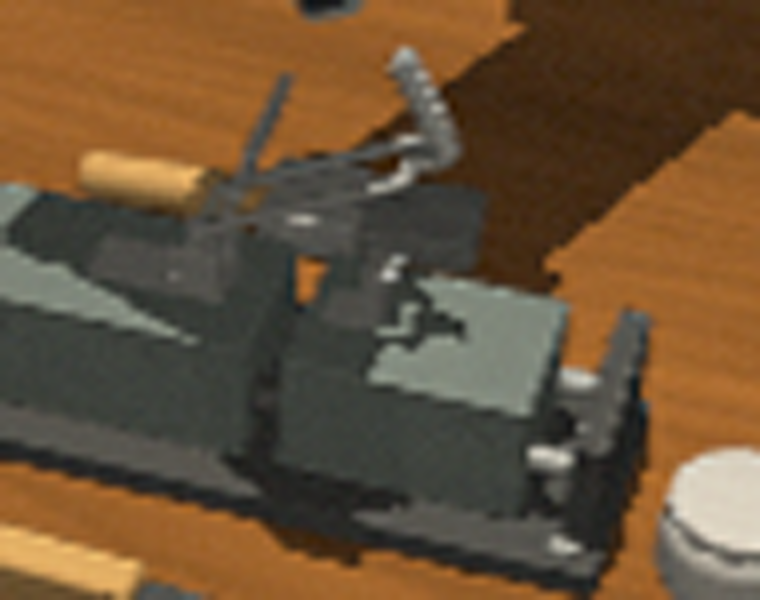

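Run:
```python
from h import *
o2=dict(np.load("w2.npz"));o3=dict(np.load("w3.npz"))
s=lambda u,v: ray("scene",225+(u+.5)/5.7-.5,165+(v+.5)/5.7-.5+1)
s8=lambda u,v: ray("scene",250+(u+.5)/8-.5,165+(v+.5)/8-.5+1)
d=lambda u,v: ray("wrist",215+(u+.5)/6-.5,160+(v+.5)/6-.5,o2)
e=lambda u,v: ray("wrist",215+(u+.5)/6-.5,190+(v+.5)/6-.5,o3)
T={"leverend":[s8(285,77),d(204,450),e(236,588)],"tabtop":[s8(405,55),d(187,265),e(238,247)],"tabbot":[s8(445,165),d(187,80),e(238,97)],"xbar":[s8(0,0),d(197,155),e(238,207)]}
for n,L in T.items():
    X,r=tri(L) if n!="xbar" else tri(L[1:]); print(n,cl(X).round(4),np.round(r,4))
    X,r=tri(L[:1]+L[2:]); print("   s+w3",cl(X).round(4),np.round(r,4))
# jaw front corner & gap check in w3 at z=.062
for uv in ((63,415),(418,410),(50,485),(420,480)):
    p,q=e(*uv); print("gap",cl(p+q*(.062-p[2])/q[2]).round(4))
p,q=e(238,370);print("keeper rear top", cl(p+q*(.087-p[2])/q[2]).round(4))
p,q=e(238,600);
```

```text
leverend [9.400e-03 1.000e-04 1.512e-01] [0.0009 0.0002 0.001 ]
   s+w3 [0.0093 0.0003 0.1511] [0.0009 0.0009]
tabtop [0.0495 0.0006 0.1697] [0.0014 0.0012 0.0002]
   s+w3 [0.0501 0.0009 0.169 ] [0.0007 0.0007]
tabbot [0.069  0.0007 0.1289] [0.0016 0.0008 0.0022]
   s+w3 [0.0694 0.0006 0.1288] [0.0019 0.0019]
xbar [0.0555 0.0002 0.1314] [0.0006 0.0006]
   s+w3 [-0.01   -0.0255  0.1988] [0.0679 0.0679]
gap [0.0213 0.0312 0.062 ]
gap [ 0.0235 -0.0316  0.062 ]
gap [0.0093 0.033  0.062 ]
gap [ 0.0115 -0.032   0.062 ]
keeper rear top [0.0311 0.0003 0.087 ]
```

Request:
{"fn": "servo_tool", "kwargs": {"commands": [{"travel": [0.01,0.1,-0.52],"delta_rot": [0,0,-0.1],"fingers": 0},{"travel": [0.01,0.15,-0.52],"delta_rot": [0,0,-0.1],"fingers": 0},{"travel": [0.01,0.17,-0.52],"delta_rot": [0,0,0],"fingers": 0},{"travel": [0.01,0.17,-0.5],"delta_rot": [0,0,0],"fingers": 0},{"travel": [0,0,0],"delta_rot": [0,0,0],"fingers": 0},{"travel": [0,0,0],"delta_rot": [0,0,0],"fingers": 0}]}}

```text
time_s: 3.05
position: [0.5127, 0.1058, 0.1478]
tool_rot: [[-0.046, 0.999, -0.013], [0.911, 0.047, 0.41], [0.411, 0.007, -0.912]]
ft_force: [0.2, 0.1, -0.3]
grip_width: 0.0854
```

```bash
python3 snap.py w4
python3 - <<'E'
from h import *
o=observe();print(cl(o['position']).round(4),o['q'].round(1))
cv2.imwrite("pics/s4.png",cv2.resize(get_image("scene")[140:240,240:345,::-1],None,fx=6,fy=6,interpolation=cv2.INTER_CUBIC))
E
```

```text
3.05 [0.5127 0.1058 0.1478] [[-0.0458, 0.9989, -0.0128], [0.9107, 0.047, 0.4105], [0.4106, 0.0072, -0.9118]] [ 0.22  0.1  -0.31] 0.08544699100343334
[ 0.0683 -0.001   0.1478] [-13.2  24.6  89.3  24.4  74.2 -24.3]
```

View pics/w4b.png

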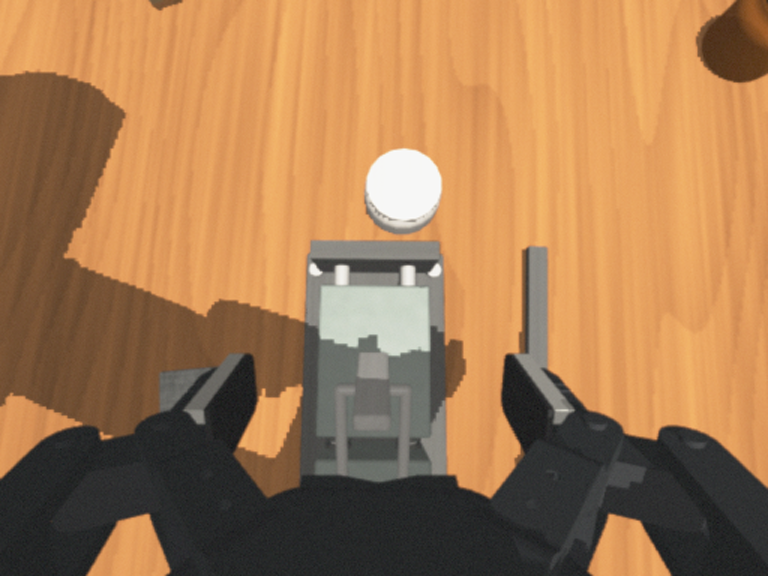

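View pics/s4.png

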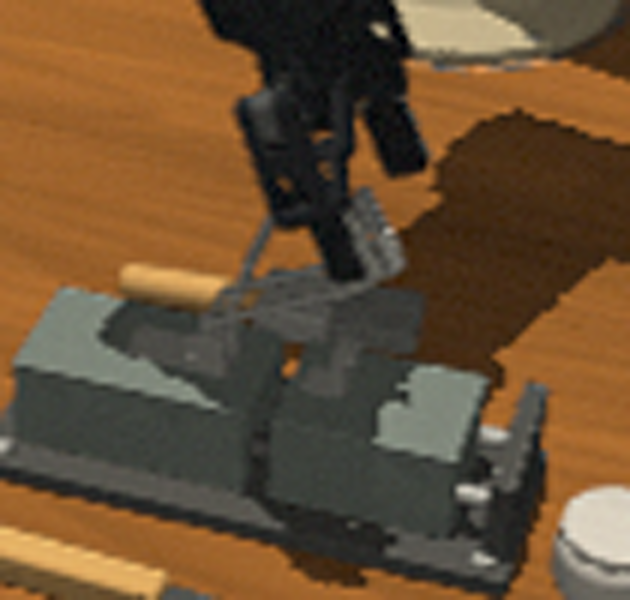

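Request:
{"fn": "servo_tool", "kwargs": {"commands": [{"travel": [-0.06,-0.2,-0.18],"delta_rot": [0,0,0],"fingers": 0},{"travel": [0,0,0],"delta_rot": [0,0,0],"fingers": 130},{"travel": [0,0,0],"delta_rot": [0,0,0],"fingers": 170}], "squeeze": 20}}

```text
time_s: 3.45
position: [0.5115, 0.0984, 0.1435]
tool_rot: [[-0.046, 0.999, -0.009], [0.911, 0.046, 0.41], [0.41, 0.01, -0.912]]
ft_force: [0.0, -0.6, 0.3]
grip_width: 0.0591
```

```bash
python3 snap.py w5
python3 - <<'E'
from h import *
o=observe();print(cl(o['position']).round(4))
E
```

```text
3.45 [0.5115 0.0984 0.1435] [[-0.0463, 0.9989, -0.0094], [0.9111, 0.0461, 0.4096], [0.4095, 0.0104, -0.9122]] [ 0.03 -0.56  0.3 ] 0.05910272207026584
[0.061  0.0005 0.1434]
```

View pics/w5b.png

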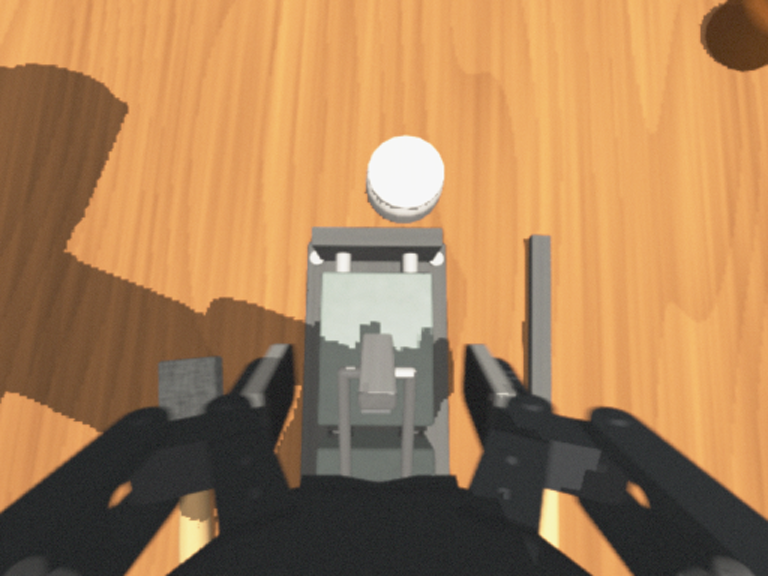

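Request:
{"fn": "servo_tool", "kwargs": {"commands": [{"travel": [0,0,0],"delta_rot": [0,0,0],"fingers": 210},{"travel": [0,0,0],"delta_rot": [0,0,0],"fingers": 230},{"travel": [0,0,0],"delta_rot": [0,0,0],"fingers": 240},{"travel": [0,0,0],"delta_rot": [0,0,0],"fingers": 240},{"travel": [0,0,0],"delta_rot": [0,0,0],"fingers": 240}], "squeeze": 20}}

```text
time_s: 4.0
position: [0.511, 0.0983, 0.1435]
tool_rot: [[-0.046, 0.999, -0.011], [0.911, 0.047, 0.409], [0.409, 0.009, -0.912]]
ft_force: [0.6, 0.6, 0.3]
grip_width: 0.0118
```

```bash
python3 snap.py w6
python3 - <<'E'
from h import *
o=observe();print(cl(o['position']).round(4))
E
```

```text
4.0 [0.511  0.0983 0.1435] [[-0.0461, 0.9989, -0.0109], [0.9111, 0.0465, 0.4094], [0.4095, 0.0089, -0.9123]] [0.57 0.58 0.28] 0.011830532686947419
[0.0609 0.001  0.1435]
```

View pics/w6b.png

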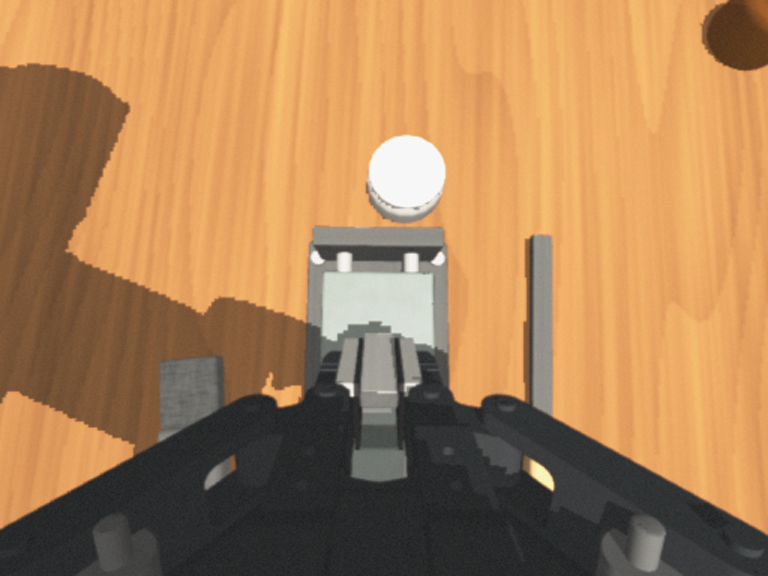

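Run:
```python
import numpy as np
from scipy.optimize import least_squares
def model(h,th,ph):
    R=lambda x,z:np.array([h+x*np.cos(th)+z*np.sin(th), 78-x*np.sin(th)+z*np.cos(th)])  # rotate from -x upward
    P=R(-15.7,-3.2);E=R(-69.7,6)
    L=lambda x,z:P+np.array([x*np.cos(ph)-z*np.sin(ph),x*np.sin(ph)+z*np.cos(ph)])
    return P,E,L(94,40),L(97,-2),L(80,0)
ob=[(9.4,151.2),(49.8,169.3),(69,129),(55.5,131.4)]
def f(p):
    P,E,T,B,X=model(*p[:3]);
    return np.concatenate([(np.array(a)+[0,-p[3]]-np.array(o)*1) for a,o in zip((E,T,B,X),[np.array(o) for o in ob])])
r=least_squares(lambda p:np.concatenate([(f(p)*np.array([1,1,1,1,1,1,.3,.3])),[p[3]/3]]),[0,1.8,.4,0],loss='soft_l1');print(r.x,f(r.x).round(1),[m.round(1) for m in model(*r.x[:3])])
```

```text
[-29.35199279   2.05363306   0.27634223 -11.950277  ] [-1.1 -2.3  4.8  0.2 -0.   0.9 -3.4 -4.2] [array([-24.9,  93.4]), array([  8.3, 136.9]), array([ 54.6, 157.5]), array([ 69. , 117.9]), array([ 52.1, 115.2])]
```

Run:
```python
from h import *
o2=dict(np.load("w2.npz"));o3=dict(np.load("w3.npz"))
s8=lambda u,v: ray("scene",250+(u+.5)/8-.5,165+(v+.5)/8-.5+1)
d=lambda u,v: ray("wrist",215+(u+.5)/6-.5,160+(v+.5)/6-.5,o2)
e=lambda u,v: ray("wrist",215+(u+.5)/6-.5,190+(v+.5)/6-.5,o3)
for nm,r,uv in (("w2 bars end",d,(205,410)),("w3 pin",e,(236,678)),("w2 dark knob",d,(212,370)),("w3 shaft",e,(230,710))):
    p,q=r(*uv)
    print(nm,[cl(p+q*(z-p[2])/q[2]).round(4)[[0]] for z in (.07,.078,.086,.094)])
for uv in ((205,205),(225,235),(200,225),(215,260)):
    p,q=s8(*uv); t=((O-p)@V)/(q@V); print(uv,"scene mid",cl(p+t*q).round(4))
# loop bar separation check: left-right bar centres in w3d at crossbar end & pivot end
for uv in ((143,205),(334,205),(146,650),(318,650)):
    p,q=e(*uv)
    for z in (.115,.13,.094): print(uv,z,cl(p+q*(z-p[2])/q[2]).round(4))
```

```text
w2 bars end [array([-0.018]), array([-0.0146]), array([-0.0112]), array([-0.0077])]
w3 pin [array([-0.0205]), array([-0.0186]), array([-0.0168]), array([-0.015])]
w2 dark knob [array([-0.0087]), array([-0.0055]), array([-0.0023]), array([0.0009])]
w3 shaft [array([-0.0256]), array([-0.0236]), array([-0.0217]), array([-0.0197])]
(205, 205) scene mid [-0.0165  0.      0.0901]
(225, 235) scene mid [-0.0088  0.      0.0788]
(200, 225) scene mid [-0.0181  0.      0.0808]
(215, 260) scene mid [-0.0121  0.      0.0666]
(143, 205) 0.115 [0.0563 0.0149 0.115 ]
(143, 205) 0.13 [0.0557 0.0141 0.13  ]
(143, 205) 0.094 [0.0572 0.0162 0.094 ]
(334, 205) 0.115 [ 0.0569 -0.0134  0.115 ]
(334, 205) 0.13 [ 0.0562 -0.0126  0.13  ]
(334, 205) 0.094 [ 0.0578 -0.0146  0.094 ]
(146, 650) 0.115 [-0.0067  0.0128  0.115 ]
(146, 650) 0.13 [-0.0036  0.012   0.13  ]
(146, 650) 0.094 [-0.0112  0.0138  0.094 ]
(318, 650) 0.115 [-0.0062 -0.0117  0.115 ]
(318, 650) 0.13 [-0.0031 -0.011   0.13  ]
(318, 650) 0.094 [-0.0106 -0.0128  0.094 ]
```

Run:
```python
import numpy as np
pr=None
for i,ph in enumerate(np.linspace(27,-11.6,9)):
    a=np.radians(ph);P=np.array([-15+i*.3,93.5])
    t=P+[90.3*np.cos(a)-10.1*np.sin(a),90.3*np.sin(a)+10.1*np.cos(a)]
    x=P+80*np.array([np.cos(a),np.sin(a)])
    print(round(ph,1),t.round(1),x.round(1),None if pr is None else ((t-pr)/30).round(3));pr=t
```

```text
27.0 [ 60.9 143.5] [ 56.3 129.8] None
22.2 [ 65.1 136.9] [ 59.4 123.7] [ 0.141 -0.219]
17.4 [ 68.8 130.1] [ 62.  117.4] [ 0.122 -0.229]
12.5 [ 71.9 122.9] [ 64.  110.8] [ 0.103 -0.238]
7.7 [ 74.3 115.6] [ 65.5 104.2] [ 0.082 -0.244]
2.9 [ 76.2 108.1] [66.4 97.5] [ 0.062 -0.25 ]
-2.0 [ 77.4 100.5] [66.8 90.8] [ 0.04  -0.253]
-6.8 [78.  92.9] [66.5 84.1] [ 0.019 -0.255]
-11.6 [77.9 85.2] [65.8 77.4] [-0.002 -0.255]
```

Request:
{"fn": "servo_tool", "kwargs": {"commands": [{"travel": [0,0.14,-0.22],"delta_rot": [-0.8,-0.03,0],"fingers": 240},{"travel": [0,0.12,-0.23],"delta_rot": [-0.8,-0.03,0],"fingers": 240},{"travel": [0,0.1,-0.24],"delta_rot": [-0.8,-0.03,0],"fingers": 240},{"travel": [0,0,0],"delta_rot": [0,0,0],"fingers": 240}]}}

```text
time_s: 4.45
position: [0.5105, 0.1091, 0.1225]
tool_rot: [[-0.048, 0.999, -0.002], [0.986, 0.048, 0.162], [0.162, 0.006, -0.987]]
ft_force: [-0.7, 0.2, 0.9]
grip_width: 0.0114
```

```bash
cat > st.py <<'E'
from h import *
o=observe();z=o['tool_rot'][:,2]
print(round(o['time_s'],2),"TCP",(cl(o['position'])*1e3).round(1),"tilt",np.degrees(np.arctan2(z@U,-z[2])).round(1),"F",np.array([o['ft_force']@U,o['ft_force']@V,o['ft_force'][2]]).round(2),o['wrist_torque'].round(2),o['grip_width'].round(4),o['tool_rot'].round(3).tolist())
E
python3 st.py;python3 st.py
```

```text
Traceback (most recent call last):
  File "st.py", line 3, in <module>
    print(round(o['time_s'],2),"TCP",(cl(o['position'])*1e3).round(1),"tilt",np.degrees(np.arctan2(z@U,-z[2])).round(1),"F",np.array([o['ft_force']@U,o['ft_force']@V,o['ft_force'][2]]).round(2),o['wrist_torque'].round(2),o['grip_width'].round(4),o['tool_rot'].round(3).tolist())
                                                                                                                                                                                                                             ^^^^^^^^^^^^^^^^^^^^^
AttributeError: 'float' object has no attribute 'round'
Traceback (most recent call last):
  File "st.py", line 3, in <module>
    print(round(o['time_s'],2),"TCP",(cl(o['position'])*1e3).round(1),"tilt",np.degrees(np.arctan2(z@U,-z[2])).round(1),"F",np.array([o['ft_force']@U,o['ft_force']@V,o['ft_force'][2]]).round(2),o['wrist_torque'].round(2),o['grip_width'].round(4),o['tool_rot'].round(3).tolist())
                                                                                                                                                                                                                             ^^^^^^^^^^^^^^^^^^^^^
AttributeError: 'float' object has no attribute 'round'
```

Request:
{"fn": "servo_tool", "kwargs": {"commands": [{"travel": [0,0.09,-0.25],"delta_rot": [-0.8,-0.03,0],"fingers": 240},{"travel": [0,0.07,-0.25],"delta_rot": [-0.8,-0.03,0],"fingers": 240},{"travel": [0,0.05,-0.25],"delta_rot": [-0.8,-0.03,0],"fingers": 240},{"travel": [0,0,0],"delta_rot": [0,0,0],"fingers": 240}]}}

```text
time_s: 4.85
position: [0.5104, 0.1147, 0.0999]
tool_rot: [[-0.047, 0.999, 0.005], [0.995, 0.048, -0.088], [-0.089, 0.001, -0.996]]
ft_force: [-0.2, 2.2, 1.7]
grip_width: 0.0112
```

```bash
sed -i "s/o\['grip_width'\].round(4)/round(o['grip_width'],4)/" st.py; python3 st.py
python3 - <<'E'
from h import *
cv2.imwrite("pics/s7.png",cv2.resize(get_image("scene")[140:240,240:345,::-1],None,fx=6,fy=6,interpolation=cv2.INTER_CUBIC))
E
```

```text
4.85 TCP [77.3  1.  99.9] tilt -5.1 F [2.16 0.1  1.7 ] [0.37 0.17 0.03] 0.0112 [[-0.047, 0.999, 0.005], [0.995, 0.048, -0.088], [-0.089, 0.001, -0.996]]
```

View pics/s7.png

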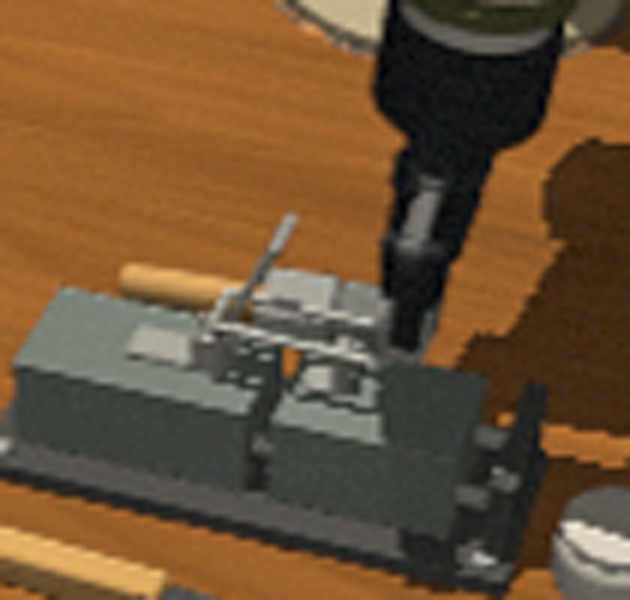

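Request:
{"fn": "servo_tool", "kwargs": {"commands": [{"travel": [0,0.08,-0.2],"delta_rot": [-0.7,-0.03,0],"fingers": 240},{"travel": [0,0.05,-0.2],"delta_rot": [-0.6,-0.03,0],"fingers": 240},{"travel": [0,0,0],"delta_rot": [0,0,0],"fingers": 240}]}}

```text
time_s: 5.2
position: [0.5103, 0.1164, 0.0885]
tool_rot: [[-0.041, 0.999, 0.007], [0.976, 0.042, -0.215], [-0.215, -0.002, -0.977]]
ft_force: [-2.1, 5.9, 1.1]
grip_width: 0.0115
```

```bash
python3 st.py
python3 - <<'E'
from h import *
cv2.imwrite("pics/s8.png",cv2.resize(get_image("scene")[170:240,260:345,::-1],None,fx=8,fy=8,interpolation=cv2.INTER_CUBIC))
E
```

```text
5.2 TCP [79.   1.  88.5] tilt -12.4 F [5.96 1.87 1.07] [1.01 0.09 0.06] 0.0115 [[-0.041, 0.999, 0.007], [0.976, 0.042, -0.215], [-0.215, -0.002, -0.977]]
```

View pics/s8.png

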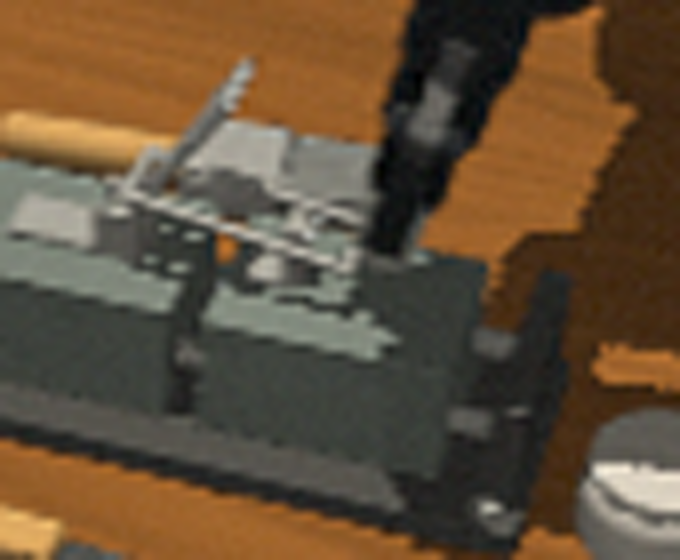

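Request:
{"fn": "servo_tool", "kwargs": {"commands": [{"travel": [0,0.07,0],"delta_rot": [0,0,0],"fingers": 240},{"travel": [0,0,0],"delta_rot": [0,0,0],"fingers": 240},{"travel": [0,0,0],"delta_rot": [0,0,0],"fingers": 240}]}}

```text
time_s: 5.55
position: [0.5103, 0.1177, 0.0896]
tool_rot: [[-0.038, 0.999, 0.005], [0.978, 0.038, -0.206], [-0.206, -0.003, -0.979]]
ft_force: [-1.4, 3.2, -1.8]
grip_width: 0.0115
```

```bash
python3 st.py; python3 snap.py w9
```

```text
5.55 TCP [80.3  1.  89.6] tilt -11.9 F [ 3.21  1.31 -1.8 ] [0.88 0.12 0.04] 0.0115 [[-0.038, 0.999, 0.005], [0.978, 0.038, -0.206], [-0.206, -0.003, -0.979]]
5.55 [0.5103 0.1177 0.0896] [[-0.0375, 0.9993, 0.0051], [0.9779, 0.0378, -0.2056], [-0.2056, -0.0027, -0.9786]] [-1.42  3.16 -1.8 ] 0.011471895061536007
```

View pics/w9b.png

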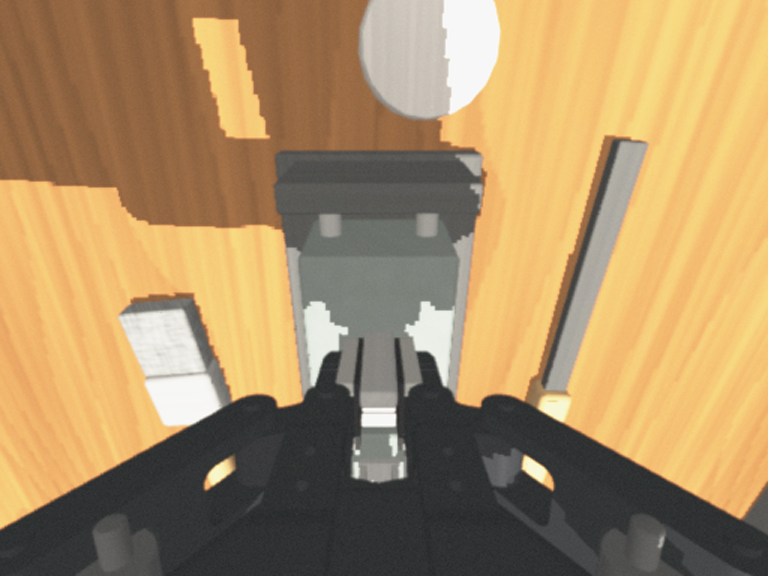

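Run:
```python
from h import *
im=get_image("scene")[:,:,::-1]
cv2.imwrite("pics/s9.png",cv2.resize(im[172:222,265:325],None,fx=12,fy=12,interpolation=cv2.INTER_CUBIC))
def sm(u,v,y): 
    p,q=ray("scene",260+(u+.5)/8-.5,170+(v+.5)/8-.5+1)
    t=((wd(0,y,0)-p)@V)/(q@V); return cl(p+t*q).round(4)
print("bar near end",sm(350,262,-.0135),"far",sm(358,215,.0135),"pivot near",sm(128,190,-.0135),"lever end",sm(247,66,0))
print("keeper", sm(268,262,-.007))
```

```text
bar near end [ 0.0693 -0.0135  0.0799] far [0.0651 0.0135 0.0794] pivot near [-0.011  -0.0135  0.0902] lever end [0.0255 0.     0.1429]
keeper [ 0.039  -0.007   0.0667]
```

View pics/s9.png

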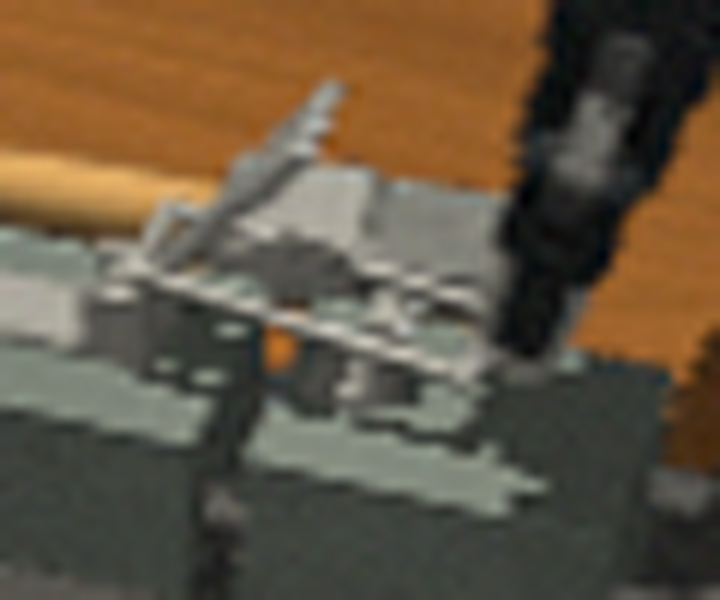

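Request:
{"fn": "servo_tool", "kwargs": {"commands": [{"travel": [0,0,-0.16],"delta_rot": [-0.4,0,0],"fingers": 240},{"travel": [0,0,0],"delta_rot": [0,0,0],"fingers": 240}]}}

```text
time_s: 5.85
position: [0.5103, 0.1175, 0.0853]
tool_rot: [[-0.037, 0.999, 0.006], [0.968, 0.038, -0.248], [-0.248, -0.004, -0.969]]
ft_force: [-1.7, 2.4, 1.0]
grip_width: 0.0114
```

```bash
python3 st.py
```

```text
5.85 TCP [80.1  1.  85.3] tilt -14.3 F [2.46 1.63 0.95] [ 0.43  0.24 -0.  ] 0.0114 [[-0.037, 0.999, 0.006], [0.968, 0.038, -0.248], [-0.248, -0.004, -0.969]]
```

Request:
{"fn": "servo_tool", "kwargs": {"commands": [{"travel": [0,-0.07,0],"delta_rot": [0,0,0],"fingers": 240},{"travel": [0,-0.07,0],"delta_rot": [0,0,0],"fingers": 240},{"travel": [0,0,0],"delta_rot": [0,0,0],"fingers": 240}]}}

```text
time_s: 6.15
position: [0.5104, 0.1147, 0.0865]
tool_rot: [[-0.038, 0.999, 0.007], [0.97, 0.038, -0.242], [-0.242, -0.002, -0.97]]
ft_force: [-3.1, 0.1, 1.4]
grip_width: 0.0117
```

```bash
python3 st.py
```

```text
6.15 TCP [77.3  1.  86.5] tilt -14.0 F [0.24 3.12 1.4 ] [ 0.    0.31 -0.04] 0.0117 [[-0.038, 0.999, 0.007], [0.97, 0.038, -0.242], [-0.242, -0.002, -0.97]]
```

Request:
{"fn": "servo_tool", "kwargs": {"commands": [{"travel": [0.03,-0.05,-0.06],"delta_rot": [0,0,0],"fingers": 240},{"travel": [0.03,-0.05,-0.04],"delta_rot": [0,0,0],"fingers": 240},{"travel": [0,0,0],"delta_rot": [0,0,0],"fingers": 240}]}}

```text
time_s: 6.45
position: [0.5105, 0.1124, 0.0843]
tool_rot: [[-0.038, 0.999, 0.004], [0.971, 0.038, -0.238], [-0.238, -0.005, -0.971]]
ft_force: [-2.5, 1.1, 1.8]
grip_width: 0.0112
```

```bash
python3 st.py
```

```text
6.45 TCP [75.   1.  84.3] tilt -13.8 F [1.15 2.5  1.76] [ 0.05  0.26 -0.01] 0.0112 [[-0.038, 0.999, 0.004], [0.971, 0.038, -0.238], [-0.238, -0.005, -0.971]]
```

Request:
{"fn": "servo_tool", "kwargs": {"commands": [{"travel": [0,-0.05,0],"delta_rot": [0,0,0],"fingers": 240},{"travel": [0,-0.05,0],"delta_rot": [0,0,0],"fingers": 240},{"travel": [0,0,0],"delta_rot": [0,0,0],"fingers": 240}]}}

```text
time_s: 6.75
position: [0.5106, 0.1101, 0.0853]
tool_rot: [[-0.038, 0.999, 0.005], [0.972, 0.038, -0.233], [-0.234, -0.004, -0.972]]
ft_force: [-2.3, 1.8, 0.2]
grip_width: 0.0115
```

```bash
python3 st.py
```

```text
6.75 TCP [72.7  1.  85.3] tilt -13.5 F [1.88 2.26 0.24] [ 0.34  0.32 -0.04] 0.0115 [[-0.038, 0.999, 0.005], [0.972, 0.038, -0.233], [-0.234, -0.004, -0.972]]
```

Request:
{"fn": "servo_tool", "kwargs": {"commands": [{"travel": [0,-0.05,-0.03],"delta_rot": [0,0,0],"fingers": 240},{"travel": [0,-0.02,0],"delta_rot": [0,0,0],"fingers": 240},{"travel": [0,0,0],"delta_rot": [0,0,0],"fingers": 240}]}}

```text
time_s: 7.05
position: [0.5106, 0.1086, 0.0851]
tool_rot: [[-0.038, 0.999, 0.006], [0.972, 0.038, -0.23], [-0.23, -0.003, -0.973]]
ft_force: [-2.5, 3.5, 0.3]
grip_width: 0.0118
```

```bash
python3 st.py
```

```text
7.05 TCP [71.1  0.9 85.1] tilt -13.3 F [3.54 2.34 0.33] [ 0.4   0.4  -0.06] 0.0118 [[-0.038, 0.999, 0.006], [0.972, 0.038, -0.23], [-0.23, -0.003, -0.973]]
```

Request:
{"fn": "servo_tool", "kwargs": {"commands": [{"travel": [0,-0.05,-0.02],"delta_rot": [0,0,0],"fingers": 240},{"travel": [0,0,0],"delta_rot": [0,0,0],"fingers": 240}]}}

```text
time_s: 7.25
position: [0.5107, 0.1073, 0.085]
tool_rot: [[-0.038, 0.999, 0.007], [0.973, 0.038, -0.228], [-0.229, -0.002, -0.974]]
ft_force: [-2.1, 1.5, 1.4]
grip_width: 0.0111
```

```bash
python3 st.py
python3 - <<'E'
from h import *
im=get_image("scene")[:,:,::-1]
cv2.imwrite("pics/s10.png",cv2.resize(im[172:222,265:325],None,fx=12,fy=12,interpolation=cv2.INTER_CUBIC))
E
```

```text
7.25 TCP [69.9  0.9 85. ] tilt -13.2 F [1.56 2.05 1.37] [ 0.22  0.31 -0.04] 0.0111 [[-0.038, 0.999, 0.007], [0.973, 0.038, -0.228], [-0.229, -0.002, -0.974]]
```

View pics/s10.png

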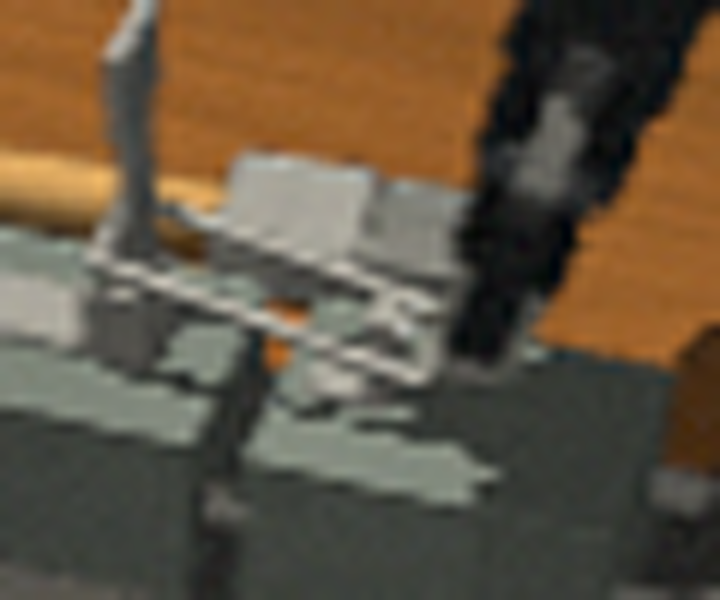

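Request:
{"fn": "servo_tool", "kwargs": {"commands": [{"travel": [0,-0.05,-0.01],"delta_rot": [0,0,0],"fingers": 240},{"travel": [0,0,0],"delta_rot": [0,0,0],"fingers": 240}]}}

```text
time_s: 7.5
position: [0.5107, 0.106, 0.0849]
tool_rot: [[-0.038, 0.999, 0.007], [0.973, 0.038, -0.227], [-0.227, -0.002, -0.974]]
ft_force: [-2.2, 1.2, 0.8]
grip_width: 0.0117
```

```bash
python3 st.py
```

```text
7.5 TCP [68.6  1.  84.9] tilt -13.1 F [1.33 2.16 0.77] [ 0.31  0.35 -0.04] 0.0117 [[-0.038, 0.999, 0.007], [0.973, 0.038, -0.227], [-0.227, -0.002, -0.974]]
```

Request:
{"fn": "servo_tool", "kwargs": {"commands": [{"travel": [0,-0.05,-0.01],"delta_rot": [0,0,0],"fingers": 240},{"travel": [0,0,0],"delta_rot": [0,0,0],"fingers": 240}]}}

```text
time_s: 7.7
position: [0.5108, 0.1048, 0.0846]
tool_rot: [[-0.037, 0.999, 0.007], [0.973, 0.038, -0.226], [-0.226, -0.002, -0.974]]
ft_force: [-1.8, 1.5, 0.5]
grip_width: 0.0113
```

```bash
python3 st.py
```

```text
7.7 TCP [67.4  1.  84.6] tilt -13.1 F [1.55 1.78 0.48] [ 0.36  0.33 -0.01] 0.0113 [[-0.037, 0.999, 0.007], [0.973, 0.038, -0.226], [-0.226, -0.002, -0.974]]
```

Request:
{"fn": "servo_tool", "kwargs": {"commands": [{"travel": [0,-0.05,-0.01],"delta_rot": [0,0,0],"fingers": 240},{"travel": [0,0,0],"delta_rot": [0,0,0],"fingers": 240}]}}

```text
time_s: 7.9
position: [0.5108, 0.1036, 0.0842]
tool_rot: [[-0.037, 0.999, 0.007], [0.974, 0.038, -0.224], [-0.225, -0.001, -0.974]]
ft_force: [-1.4, 2.1, -0.7]
grip_width: 0.0114
```

```bash
python3 st.py
```

```text
7.9 TCP [66.1  1.  84.2] tilt -13.0 F [ 2.1   1.31 -0.67] [0.38 0.27 0.04] 0.0114 [[-0.037, 0.999, 0.007], [0.974, 0.038, -0.224], [-0.225, -0.001, -0.974]]
```

Request:
{"fn": "servo_tool", "kwargs": {"commands": [{"travel": [0,-0.04,0],"delta_rot": [0,0,0],"fingers": 240},{"travel": [0,0,0],"delta_rot": [0,0,0],"fingers": 240}]}}

```text
time_s: 8.1
position: [0.5108, 0.1028, 0.0841]
tool_rot: [[-0.037, 0.999, 0.007], [0.974, 0.038, -0.223], [-0.223, -0.001, -0.975]]
ft_force: [-2.2, 2.2, 0.1]
grip_width: 0.0109
```

```bash
python3 st.py
python3 - <<'E'
from h import *
im=get_image("scene")[:,:,::-1]
cv2.imwrite("pics/s11.png",cv2.resize(im[172:222,265:325],None,fx=12,fy=12,interpolation=cv2.INTER_CUBIC))
E
```

```text
8.1 TCP [65.3  1.  84.1] tilt -12.9 F [2.32 2.07 0.12] [ 0.5   0.29 -0.02] 0.0109 [[-0.037, 0.999, 0.007], [0.974, 0.038, -0.223], [-0.223, -0.001, -0.975]]
```

View pics/s11.png

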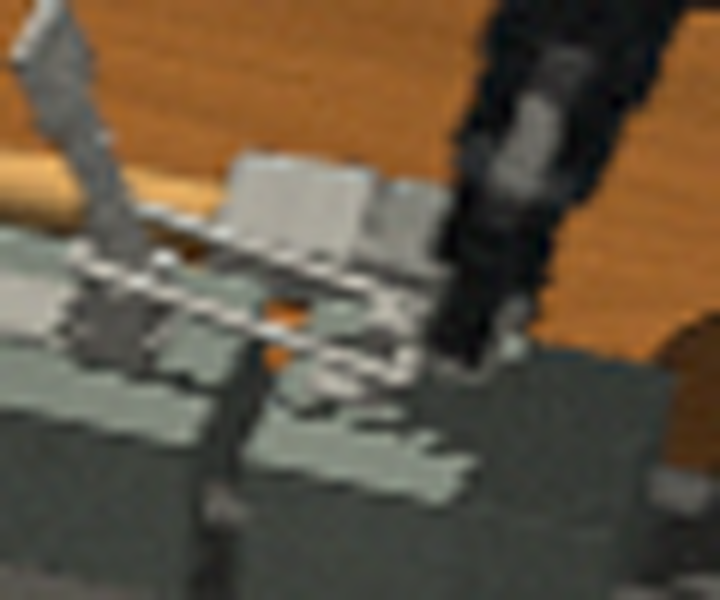

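Request:
{"fn": "servo_tool", "kwargs": {"commands": [{"travel": [0,-0.04,0],"delta_rot": [0,0,0],"fingers": 240},{"travel": [0,0,0],"delta_rot": [0,0,0],"fingers": 240}]}}

```text
time_s: 8.35
position: [0.5108, 0.102, 0.0839]
tool_rot: [[-0.037, 0.999, 0.007], [0.974, 0.038, -0.222], [-0.222, -0.001, -0.975]]
ft_force: [-0.9, 1.7, -0.7]
grip_width: 0.0115
```

```bash
python3 st.py
```

```text
8.35 TCP [64.6  1.  83.9] tilt -12.8 F [ 1.73  0.86 -0.74] [0.55 0.27 0.02] 0.0115 [[-0.037, 0.999, 0.007], [0.974, 0.038, -0.222], [-0.222, -0.001, -0.975]]
```

Request:
{"fn": "servo_tool", "kwargs": {"commands": [{"travel": [0,-0.05,0],"delta_rot": [0,0,0],"fingers": 240},{"travel": [0,0,0],"delta_rot": [0,0,0],"fingers": 240}]}}

```text
time_s: 8.55
position: [0.5109, 0.1015, 0.0838]
tool_rot: [[-0.037, 0.999, 0.008], [0.975, 0.037, -0.219], [-0.219, -0.0, -0.976]]
ft_force: [-1.3, 1.5, 0.4]
grip_width: 0.0113
```

```bash
python3 st.py
```

```text
8.55 TCP [64.1  1.  83.8] tilt -12.7 F [1.52 1.22 0.39] [ 0.51  0.34 -0.01] 0.0113 [[-0.037, 0.999, 0.008], [0.975, 0.037, -0.219], [-0.219, -0.0, -0.976]]
```

Request:
{"fn": "servo_tool", "kwargs": {"commands": [{"travel": [0,-0.05,0],"delta_rot": [0,0,0],"fingers": 240},{"travel": [0,-0.05,0],"delta_rot": [0,0,0],"fingers": 240}]}}

```text
time_s: 8.75
position: [0.5109, 0.1013, 0.0838]
tool_rot: [[-0.036, 0.999, 0.009], [0.976, 0.037, -0.213], [-0.214, 0.001, -0.977]]
ft_force: [-3.0, 15.2, 1.9]
grip_width: 0.0117
```

```bash
python3 st.py
```

```text
8.75 TCP [63.9  1.  83.8] tilt -12.3 F [15.29  2.44  1.85] [ 2.48  0.48 -0.06] 0.0117 [[-0.036, 0.999, 0.009], [0.976, 0.037, -0.213], [-0.214, 0.001, -0.977]]
```

Request:
{"fn": "servo_tool", "kwargs": {"commands": [{"travel": [0,-0.015,0],"delta_rot": [0,0,0],"fingers": 240},{"travel": [0,-0.015,0],"delta_rot": [0,0,0],"fingers": 240}]}}

```text
time_s: 8.95
position: [0.5109, 0.1014, 0.0839]
tool_rot: [[-0.036, 0.999, 0.01], [0.977, 0.038, -0.211], [-0.212, 0.002, -0.977]]
ft_force: [-1.9, 7.1, 0.2]
grip_width: 0.0113
```

```bash
python3 st.py
```

```text
8.95 TCP [64.   1.  83.9] tilt -12.2 F [7.16 1.61 0.2 ] [1.03 0.35 0.01] 0.0113 [[-0.036, 0.999, 0.01], [0.977, 0.038, -0.211], [-0.212, 0.002, -0.977]]
```

Request:
{"fn": "servo_tool", "kwargs": {"commands": [{"travel": [0,-0.015,0],"delta_rot": [0,0,0],"fingers": 240},{"travel": [0,-0.015,0],"delta_rot": [0,0,0],"fingers": 240},{"travel": [0,-0.015,0],"delta_rot": [0,0,0],"fingers": 240},{"travel": [0,-0.015,0],"delta_rot": [0,0,0],"fingers": 240}]}}

```text
time_s: 9.35
position: [0.5109, 0.1014, 0.0839]
tool_rot: [[-0.036, 0.999, 0.011], [0.978, 0.038, -0.207], [-0.208, 0.003, -0.978]]
ft_force: [-1.1, 7.4, 0.7]
grip_width: 0.0115
```

```bash
python3 st.py; python3 snap.py w12
python3 - <<'E'
from h import *
im=get_image("scene")[:,:,::-1]
cv2.imwrite("pics/s12.png",cv2.resize(im[172:222,265:325],None,fx=12,fy=12,interpolation=cv2.INTER_CUBIC))
E
```

```text
9.35 TCP [64.   1.  83.9] tilt -12.0 F [7.45 0.86 0.73] [ 1.18  0.39 -0.01] 0.0115 [[-0.036, 0.999, 0.011], [0.978, 0.038, -0.207], [-0.208, 0.003, -0.978]]
9.35 [0.5109 0.1014 0.0839] [[-0.0365, 0.9993, 0.0105], [0.9775, 0.0379, -0.2075], [-0.2077, 0.0027, -0.9782]] [-1.14  7.41  0.73] 0.011510763770119123
```

View pics/s12.png

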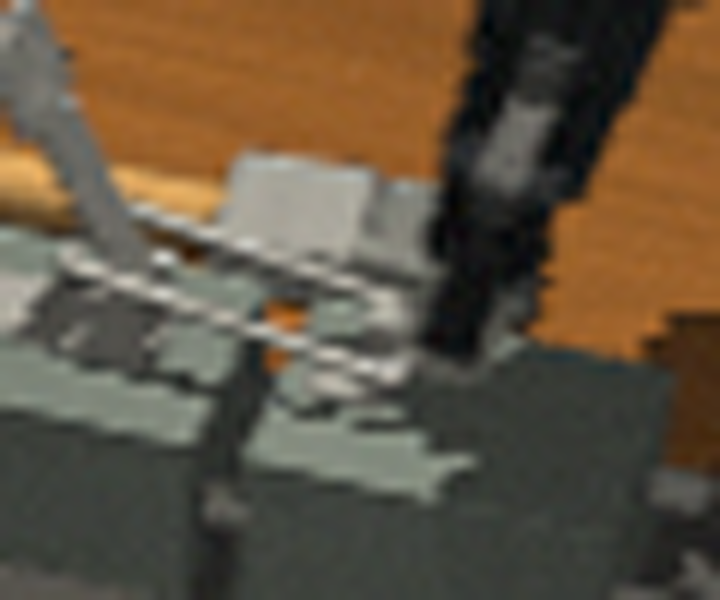

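View pics/w12b.png

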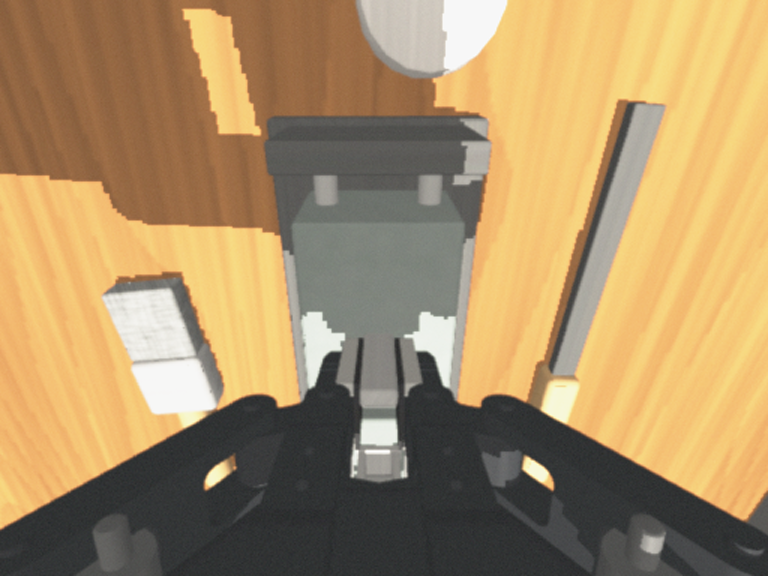

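Request:
{"fn": "servo_tool", "kwargs": {"commands": [{"travel": [0,0,0.05],"delta_rot": [0,0,0],"fingers": 240},{"travel": [0,0,0.05],"delta_rot": [0,0,0],"fingers": 240}]}}

```text
time_s: 9.65
position: [0.5108, 0.1011, 0.0865]
tool_rot: [[-0.037, 0.999, 0.01], [0.977, 0.038, -0.208], [-0.208, 0.002, -0.978]]
ft_force: [-1.2, 1.3, -5.9]
grip_width: 0.0118
```

```bash
python3 st.py
```

```text
9.65 TCP [63.7  1.1 86.5] tilt -12.0 F [ 1.31  1.1  -5.89] [ 0.6   0.17 -0.03] 0.0118 [[-0.037, 0.999, 0.01], [0.977, 0.038, -0.208], [-0.208, 0.002, -0.978]]
```

Request:
{"fn": "servo_tool", "kwargs": {"commands": [{"travel": [0,-0.02,-0.01],"delta_rot": [0,0,0],"fingers": 240},{"travel": [0,-0.02,-0.01],"delta_rot": [0,0,0],"fingers": 240}]}}

```text
time_s: 9.85
position: [0.5109, 0.101, 0.0862]
tool_rot: [[-0.036, 0.999, 0.01], [0.978, 0.037, -0.205], [-0.205, 0.003, -0.979]]
ft_force: [-3.2, 9.0, 2.3]
grip_width: 0.0114
```

```bash
python3 st.py
```

```text
9.85 TCP [63.6  1.  86.2] tilt -11.9 F [9.08 2.91 2.32] [ 1.42  0.56 -0.06] 0.0114 [[-0.036, 0.999, 0.01], [0.978, 0.037, -0.205], [-0.205, 0.003, -0.979]]
```

Request:
{"fn": "servo_tool", "kwargs": {"commands": [{"travel": [0,-0.012,0.005],"delta_rot": [0,0,0],"fingers": 240},{"travel": [0,-0.012,0.005],"delta_rot": [0,0,0],"fingers": 240},{"travel": [0,-0.012,0.005],"delta_rot": [0,0,0],"fingers": 240},{"travel": [0,-0.012,0.005],"delta_rot": [0,0,0],"fingers": 240}]}}

```text
time_s: 10.25
position: [0.5108, 0.101, 0.0865]
tool_rot: [[-0.035, 0.999, 0.011], [0.979, 0.037, -0.202], [-0.202, 0.003, -0.979]]
ft_force: [-1.5, 6.0, -3.7]
grip_width: 0.0117
```

```bash
python3 st.py
```

```text
10.25 TCP [63.6  1.1 86.5] tilt -11.6 F [ 6.09  1.24 -3.73] [1.14 0.19 0.02] 0.0117 [[-0.035, 0.999, 0.011], [0.979, 0.037, -0.202], [-0.202, 0.003, -0.979]]
```

Request:
{"fn": "servo_tool", "kwargs": {"commands": [{"travel": [0,0,0],"delta_rot": [0,0,0],"fingers": 240},{"travel": [0,0,0],"delta_rot": [0,0,0],"fingers": 200},{"travel": [0,0,0],"delta_rot": [0,0,0],"fingers": 170},{"travel": [0,0,0],"delta_rot": [0,0,0],"fingers": 170}]}}

```text
time_s: 10.65
position: [0.512, 0.0998, 0.0872]
tool_rot: [[-0.035, 0.999, 0.013], [0.978, 0.037, -0.204], [-0.204, 0.006, -0.979]]
ft_force: [-0.2, 0.4, 0.5]
grip_width: 0.0285
```

```bash
python3 st.py; python3 snap.py w13
python3 - <<'E'
from h import *
im=get_image("scene")[:,:,::-1]
cv2.imwrite("pics/s13.png",cv2.resize(im[172:222,265:325],None,fx=12,fy=12,interpolation=cv2.INTER_CUBIC))
E
```

```text
10.65 TCP [62.3 -0.1 87.2] tilt -11.8 F [0.44 0.15 0.54] [ 0.08 -0.03 -0.  ] 0.0285 [[-0.035, 0.999, 0.013], [0.978, 0.037, -0.204], [-0.204, 0.006, -0.979]]
10.65 [0.512  0.0998 0.0872] [[-0.0349, 0.9993, 0.0131], [0.9784, 0.0369, -0.2036], [-0.2039, 0.0057, -0.979]] [-0.17  0.43  0.54] 0.028515355098852568
```

View pics/s13.png

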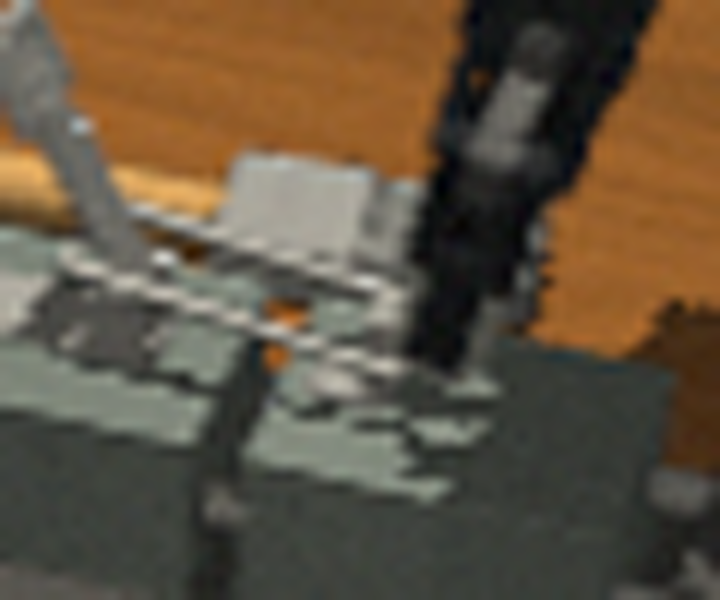

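View pics/w13b.png

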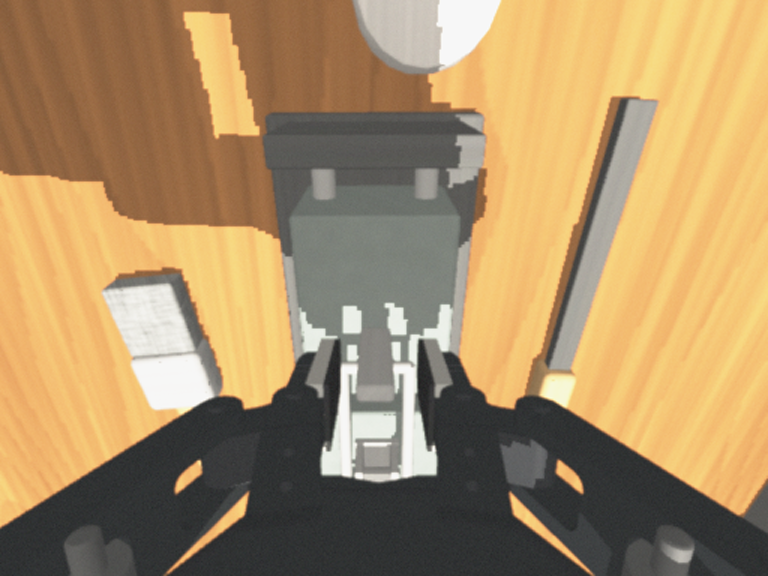

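Run:
```python
from h import *
o=dict(np.load("w13.npz"))
for n,P in {"bar":(.052,0,.0775),"barL":(.052,.0135,.0775),"lipend top":(.053,0,.086),"post -x top?":(.04,0,.087),"x30 z87":(.03,0,.087),"x20":(.02,0,.087),"jaw rear top":(.024,.0,.062),"tabtop":(.073,0,.115),"hinge":(-.016,0,.078),"leverend":(-.04,0,.14)}.items():
    print(n,(proj("wrist",wd(*P),o)*1.5).round(0))
a=cv2.imread("pics/w13.png")[215:320,205:300]
cv2.imwrite("pics/w13c.png",cv2.resize(a,None,fx=6,fy=6,interpolation=cv2.INTER_CUBIC)[:600])
```

```text
bar [376. 366.]
barL [343. 366.]
lipend top [376. 378.]
post -x top? [377. 405.]
x30 z87 [377. 424.]
x20 [377. 441.]
jaw rear top [377. 393.]
tabtop [376. 389.]
hinge [377. 480.]
leverend [377. 668.]
```

View pics/w13c.png

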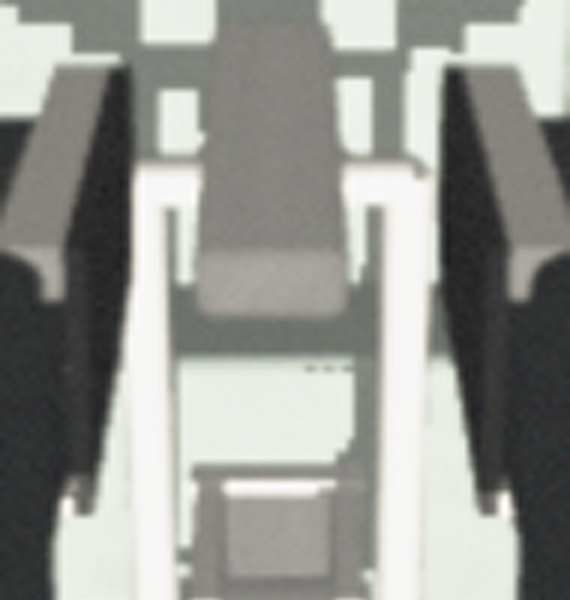

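Request:
{"fn": "servo_tool", "kwargs": {"commands": [{"travel": [-0.03,0.02,0.22],"delta_rot": [0,0,0],"fingers": 170},{"travel": [0,0,0],"delta_rot": [0,0,0],"fingers": 210},{"travel": [0,0,0],"delta_rot": [0,0,0],"fingers": 240},{"travel": [0,0,0],"delta_rot": [0,0,0],"fingers": 240},{"travel": [0,0,0],"delta_rot": [0,0,0],"fingers": 240}]}}

```text
time_s: 11.25
position: [0.5108, 0.1003, 0.0944]
tool_rot: [[-0.035, 0.999, 0.013], [0.978, 0.037, -0.204], [-0.204, 0.005, -0.979]]
ft_force: [0.5, -0.9, -1.0]
grip_width: 0.0113
```

```bash
python3 st.py
```

```text
11.25 TCP [62.9  1.1 94.4] tilt -11.8 F [-0.92 -0.44 -0.98] [ 0.11  0.03 -0.  ] 0.0113 [[-0.035, 0.999, 0.013], [0.978, 0.037, -0.204], [-0.204, 0.005, -0.979]]
```

Request:
{"fn": "servo_tool", "kwargs": {"commands": [{"travel": [0,-0.015,-0.01],"delta_rot": [0,0,0],"fingers": 240},{"travel": [0,-0.015,-0.01],"delta_rot": [0,0,0],"fingers": 240},{"travel": [0,-0.015,0],"delta_rot": [0,0,0],"fingers": 240}]}}

```text
time_s: 11.55
position: [0.5108, 0.1003, 0.0941]
tool_rot: [[-0.035, 0.999, 0.014], [0.979, 0.037, -0.201], [-0.202, 0.006, -0.979]]
ft_force: [-0.6, 5.0, 1.5]
grip_width: 0.0114
```

```bash
python3 st.py
```

```text
11.55 TCP [62.9  1.1 94.1] tilt -11.6 F [5.01 0.41 1.53] [ 0.81  0.23 -0.07] 0.0114 [[-0.035, 0.999, 0.014], [0.979, 0.037, -0.201], [-0.202, 0.006, -0.979]]
```

Firm contact with clear fingertips: 5 N and the bar no longer moves. I'll hold that a moment, then ease off and let go.

Request:
{"fn": "servo_tool", "kwargs": {"commands": [{"travel": [0,-0.015,0],"delta_rot": [0,0,0],"fingers": 240},{"travel": [0,-0.015,0],"delta_rot": [0,0,0],"fingers": 240},{"travel": [0,-0.015,0],"delta_rot": [0,0,0],"fingers": 240},{"travel": [0,-0.015,0],"delta_rot": [0,0,0],"fingers": 240}]}}

```text
time_s: 11.95
position: [0.5108, 0.1003, 0.0941]
tool_rot: [[-0.035, 0.999, 0.015], [0.98, 0.037, -0.198], [-0.198, 0.007, -0.98]]
ft_force: [0.7, 6.9, 1.2]
grip_width: 0.0112
```

```bash
python3 st.py
```

```text
11.95 TCP [62.9  1.1 94.1] tilt -11.4 F [ 6.88 -0.94  1.2 ] [ 0.86  0.22 -0.05] 0.0112 [[-0.035, 0.999, 0.015], [0.98, 0.037, -0.198], [-0.198, 0.007, -0.98]]
```

Request:
{"fn": "servo_tool", "kwargs": {"commands": [{"travel": [0,0,0],"delta_rot": [0,0,0],"fingers": 240},{"travel": [0,0,0],"delta_rot": [0,0,0],"fingers": 180},{"travel": [0,0,0],"delta_rot": [0,0,0],"fingers": 130},{"travel": [0,0,0],"delta_rot": [0,0,0],"fingers": 130}]}}

```text
time_s: 12.35
position: [0.511, 0.0995, 0.094]
tool_rot: [[-0.035, 0.999, 0.015], [0.979, 0.038, -0.199], [-0.2, 0.007, -0.98]]
ft_force: [0.0, 0.4, -1.2]
grip_width: 0.0419
```

```bash
python3 st.py; python3 snap.py w14
```

```text
12.35 TCP [62.1  1.  94. ] tilt -11.5 F [ 0.41 -0.03 -1.17] [ 0.07 -0.05 -0.01] 0.0419 [[-0.035, 0.999, 0.015], [0.979, 0.038, -0.199], [-0.2, 0.007, -0.98]]
12.35 [0.511  0.0995 0.094 ] [[-0.0354, 0.9993, 0.0147], [0.9792, 0.0376, -0.1994], [-0.1998, 0.0073, -0.9798]] [ 0.02  0.41 -1.17] 0.04185460674910373
```

View pics/w14b.png

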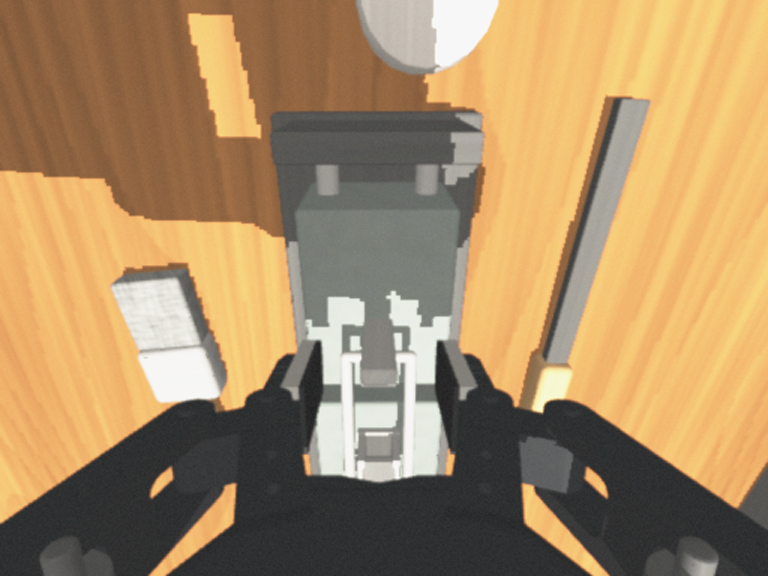

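Request:
{"fn": "servo_tool", "kwargs": {"commands": [{"travel": [0,0.1,0.6],"delta_rot": [0,0,0],"fingers": 100},{"travel": [0,0.2,0.9],"delta_rot": [0,0,0],"fingers": 100},{"travel": [0,0,0.9],"delta_rot": [0.5,0,0],"fingers": 100},{"travel": [0,0,0.9],"delta_rot": [0.7,0,0],"fingers": 200},{"travel": [0,0,0.3],"delta_rot": [0.7,0,0],"fingers": 255},{"travel": [0,0,0],"delta_rot": [0,0,0],"fingers": 255},{"travel": [0,0,0],"delta_rot": [0,0,0],"fingers": 255}]}}

```text
time_s: 13.1
position: [0.51, 0.1081, 0.2051]
tool_rot: [[-0.038, 0.999, 0.013], [0.999, 0.038, 0.002], [0.001, 0.013, -1.0]]
ft_force: [0.6, -0.2, -0.4]
grip_width: 0.0001
```

```bash
python3 st.py; python3 snap.py w15;python3 - <<'E'
from h import *
im=get_image("scene")[:,:,::-1]
cv2.imwrite("pics/s15.png",cv2.resize(im[160:235,240:330],None,fx=8,fy=8,interpolation=cv2.INTER_CUBIC))
E
```

```text
13.1 TCP [ 70.8   1.6 205.1] tilt 0.1 F [-0.19 -0.57 -0.36] [-0.04  0.01  0.02] 0.0001 [[-0.038, 0.999, 0.013], [0.999, 0.038, 0.002], [0.001, 0.013, -1.0]]
13.1 [0.51   0.1081 0.2051] [[-0.0377, 0.9992, 0.0128], [0.9993, 0.0377, 0.0016], [0.0011, 0.0129, -0.9999]] [ 0.58 -0.17 -0.36] 7.616279351473391e-05
```

View pics/w15b.png

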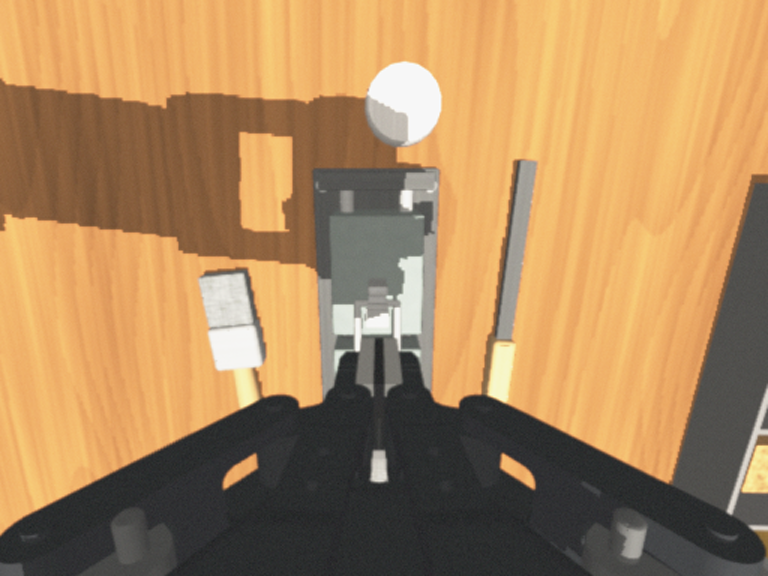

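View pics/s15.png

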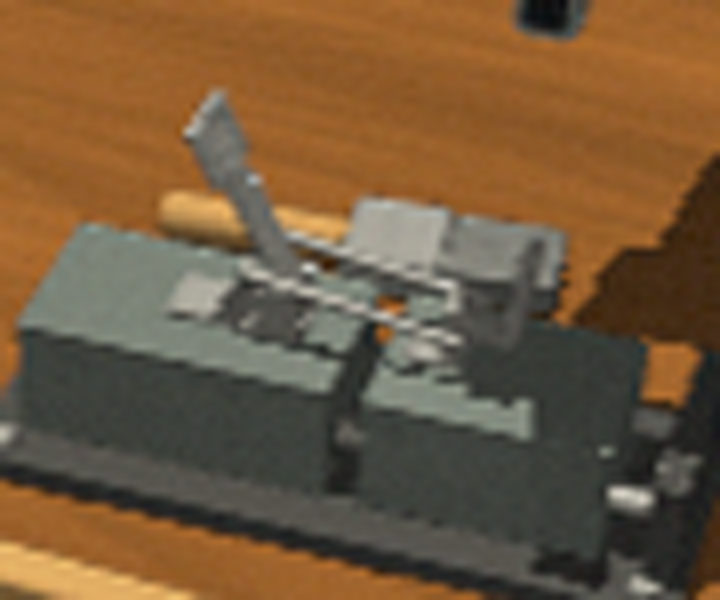

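Run:
```python
from h import *
def sm(u,v,y): 
    p,q=ray("scene",240+(u+.5)/8-.5,160+(v+.5)/8-.5+1)
    t=((wd(0,y,0)-p)@V)/(q@V); return (cl(p+t*q)*1e3).round(1)
E=sm(207,110,0);print("lever end",E,"tab top",sm(535,245,0),"bar",sm(460,340,-.0135),sm(455,290,.0135),"pivot",sm(250,272,-.0135),sm(290,237,.0135), "end corners",sm(188,133,-.015),sm(222,92,.015))
print(np.degrees(np.arctan2(E[2]-78,-16-E[0])))
```

```text
lever end [-46.1   0.  140.9] tab top [ 72.2   0.  112.8] bar [ 51.8 -13.5  76. ] [42.5 13.5 75.7] pivot [-24.9 -13.5  85.7] [-18.8  13.5  83.4] end corners [-47.8 -15.  140.7] [-45.7  15.  138.8]
64.42714343914565
```

Request:
{"fn": "servo_tool", "kwargs": {"commands": [{"travel": [0.05,-0.9,0],"delta_rot": [0,0,0],"fingers": 255},{"travel": [0.05,-0.9,-0.2],"delta_rot": [0,0,0],"fingers": 255},{"travel": [0.05,-0.9,-0.6],"delta_rot": [0,0,0],"fingers": 255},{"travel": [0,0,-0.7],"delta_rot": [0,0,0],"fingers": 255},{"travel": [0,0,-0.3],"delta_rot": [0,0,0],"fingers": 255},{"travel": [0,0,0],"delta_rot": [0,0,0],"fingers": 255}]}}

```text
time_s: 13.8
position: [0.5127, 0.0275, 0.1444]
tool_rot: [[-0.045, 0.999, 0.003], [0.999, 0.045, -0.003], [-0.003, 0.003, -1.0]]
ft_force: [0.1, 1.2, 0.1]
grip_width: -0.0001
```

```bash
python3 st.py;python3 - <<'E'
from h import *
im=get_image("scene")[:,:,::-1]
cv2.imwrite("pics/s16.png",cv2.resize(im[150:235,230:330],None,fx=7,fy=7,interpolation=cv2.INTER_CUBIC))
E
```

```text
13.8 TCP [ -9.9   1.8 144.4] tilt -0.2 F [ 1.22 -0.17  0.09] [-0.05  0.   -0.02] -0.0001 [[-0.045, 0.999, 0.003], [0.999, 0.045, -0.003], [-0.003, 0.003, -1.0]]
```

View pics/s16.png

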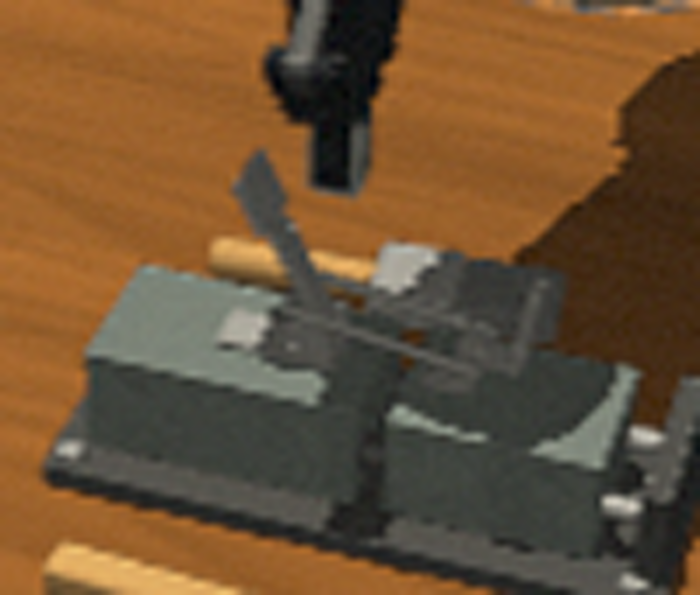

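Request:
{"fn": "servo_tool", "kwargs": {"commands": [{"travel": [0.05,-0.25,-0.5],"delta_rot": [0,0,0],"fingers": 255},{"travel": [0,-0.2,-0.05],"delta_rot": [0,0,0],"fingers": 255},{"travel": [0,-0.15,-0.05],"delta_rot": [0,0,0],"fingers": 255}]}}

```text
time_s: 14.15
position: [0.5157, 0.0109, 0.129]
tool_rot: [[-0.049, 0.999, 0.008], [0.999, 0.049, -0.004], [-0.004, 0.007, -1.0]]
ft_force: [0.1, 0.0, 0.2]
grip_width: 0.0002
```

```bash
python3 st.py
```

```text
14.15 TCP [-26.7  -0.5 129. ] tilt -0.2 F [ 0.03 -0.08  0.25] [0.27 0.01 0.02] 0.0002 [[-0.049, 0.999, 0.008], [0.999, 0.049, -0.004], [-0.004, 0.007, -1.0]]
```

Request:
{"fn": "servo_tool", "kwargs": {"commands": [{"travel": [0,-0.14,-0.07],"delta_rot": [0,0,0],"fingers": 255},{"travel": [0,-0.14,-0.07],"delta_rot": [0,0,0],"fingers": 255},{"travel": [0,-0.14,-0.1],"delta_rot": [0,0,0],"fingers": 255}]}}

```text
time_s: 14.45
position: [0.5161, -0.0, 0.1236]
tool_rot: [[-0.05, 0.999, 0.011], [0.999, 0.05, -0.0], [-0.001, 0.011, -1.0]]
ft_force: [0.1, 3.3, 2.3]
grip_width: 0.0
```

```bash
python3 st.py
```

```text
14.45 TCP [-37.6  -0.5 123.6] tilt -0.0 F [ 3.31 -0.23  2.28] [0.73 0.01 0.01] 0.0 [[-0.05, 0.999, 0.011], [0.999, 0.05, -0.0], [-0.001, 0.011, -1.0]]
```

Request:
{"fn": "servo_tool", "kwargs": {"commands": [{"travel": [0,-0.13,-0.13],"delta_rot": [0,0,0],"fingers": 255},{"travel": [0,-0.12,-0.14],"delta_rot": [0,0,0],"fingers": 255},{"travel": [0,-0.11,-0.15],"delta_rot": [0,0,0],"fingers": 255}]}}

```text
time_s: 14.75
position: [0.5167, -0.0115, 0.1131]
tool_rot: [[-0.05, 0.999, 0.014], [0.999, 0.05, -0.001], [-0.002, 0.014, -1.0]]
ft_force: [-1.4, 2.1, 3.8]
grip_width: 0.0
```

```bash
python3 st.py;python3 - <<'E'
from h import *
im=get_image("scene")[:,:,::-1]
cv2.imwrite("pics/s17.png",cv2.resize(im[150:235,230:330],None,fx=7,fy=7,interpolation=cv2.INTER_CUBIC))
E
```

```text
14.75 TCP [-49.1  -0.7 113.1] tilt -0.1 F [2.17 1.32 3.78] [ 0.28  0.26 -0.01] 0.0 [[-0.05, 0.999, 0.014], [0.999, 0.05, -0.001], [-0.002, 0.014, -1.0]]
```

View pics/s17.png

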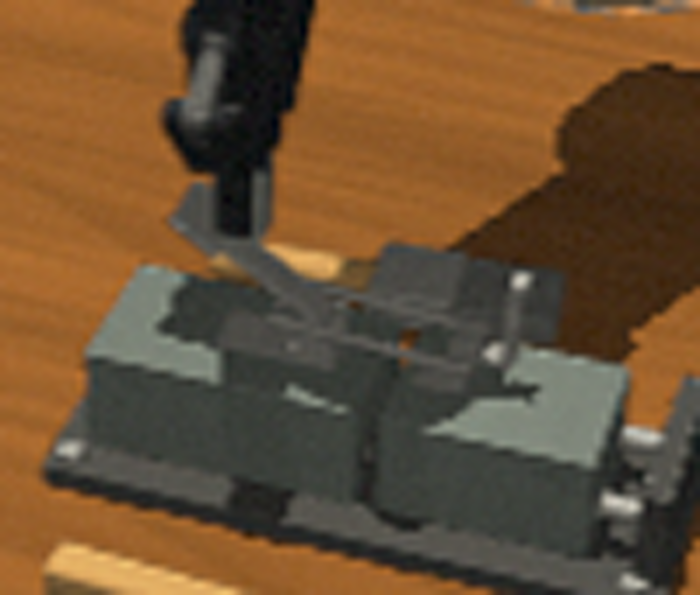

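Request:
{"fn": "servo_tool", "kwargs": {"commands": [{"travel": [0,-0.05,-0.08],"delta_rot": [0,0,0],"fingers": 255},{"travel": [0,-0.04,-0.08],"delta_rot": [0,0,0],"fingers": 255},{"travel": [0,-0.03,-0.08],"delta_rot": [0,0,0],"fingers": 255}]}}

```text
time_s: 15.1
position: [0.517, -0.0164, 0.1059]
tool_rot: [[-0.05, 0.999, 0.015], [0.999, 0.05, -0.003], [-0.004, 0.015, -1.0]]
ft_force: [-1.2, -0.5, 3.8]
grip_width: -0.0
```

```bash
python3 st.py
```

```text
15.1 TCP [-53.9  -0.8 105.9] tilt -0.2 F [-0.46  1.26  3.82] [-0.13  0.24 -0.06] -0.0 [[-0.05, 0.999, 0.015], [0.999, 0.05, -0.003], [-0.004, 0.015, -1.0]]
```

Request:
{"fn": "servo_tool", "kwargs": {"commands": [{"travel": [0,-0.03,-0.08],"delta_rot": [0,0,0],"fingers": 255},{"travel": [0,-0.02,-0.08],"delta_rot": [0,0,0],"fingers": 255},{"travel": [0,-0.02,-0.08],"delta_rot": [0,0,0],"fingers": 255}]}}

```text
time_s: 15.4
position: [0.5174, -0.0193, 0.0983]
tool_rot: [[-0.05, 0.999, 0.016], [0.999, 0.05, -0.004], [-0.005, 0.016, -1.0]]
ft_force: [0.3, -1.0, 2.8]
grip_width: 0.0002
```

```bash
python3 st.py
```

```text
15.4 TCP [-56.8  -1.1  98.3] tilt -0.3 F [-1.01 -0.26  2.8 ] [-0.2   0.06 -0.03] 0.0002 [[-0.05, 0.999, 0.016], [0.999, 0.05, -0.004], [-0.005, 0.016, -1.0]]
```

Request:
{"fn": "servo_tool", "kwargs": {"commands": [{"travel": [0,-0.01,-0.07],"delta_rot": [0,0,0],"fingers": 255},{"travel": [0,-0.01,-0.07],"delta_rot": [0,0,0],"fingers": 255},{"travel": [0,-0.01,-0.07],"delta_rot": [0,0,0],"fingers": 255}]}}

```text
time_s: 15.7
position: [0.5176, -0.0205, 0.0912]
tool_rot: [[-0.05, 0.999, 0.017], [0.999, 0.05, -0.004], [-0.005, 0.016, -1.0]]
ft_force: [0.3, -0.4, 2.2]
grip_width: -0.0002
```

```bash
python3 st.py;python3 - <<'E'
from h import *
im=get_image("scene")[:,:,::-1]
cv2.imwrite("pics/s18.png",cv2.resize(im[150:235,230:330],None,fx=7,fy=7,interpolation=cv2.INTER_CUBIC))
E
```

```text
15.7 TCP [-58.1  -1.2  91.2] tilt -0.3 F [-0.4  -0.28  2.18] [-0.14  0.03 -0.01] -0.0002 [[-0.05, 0.999, 0.017], [0.999, 0.05, -0.004], [-0.005, 0.016, -1.0]]
```

View pics/s18.png

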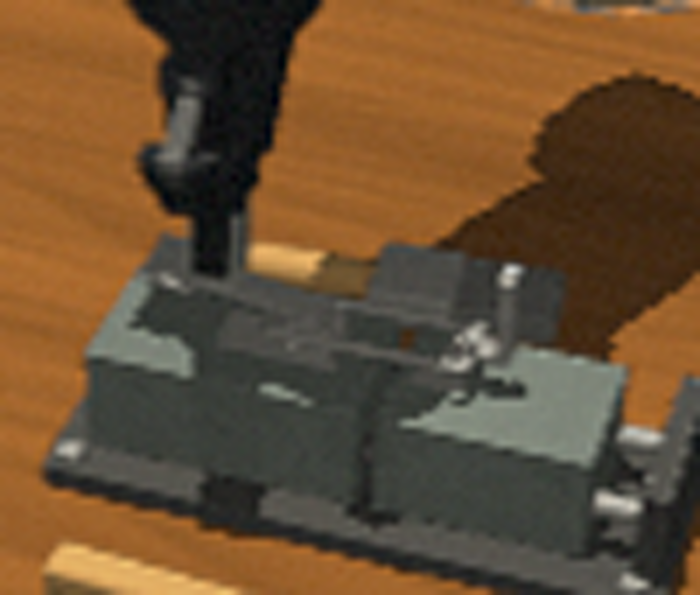

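Request:
{"fn": "servo_tool", "kwargs": {"commands": [{"travel": [0,0,-0.06],"delta_rot": [0,0,0],"fingers": 255},{"travel": [0,0,-0.05],"delta_rot": [0,0,0],"fingers": 255}]}}

```text
time_s: 15.95
position: [0.5175, -0.0204, 0.0872]
tool_rot: [[-0.05, 0.999, 0.016], [0.999, 0.05, -0.004], [-0.005, 0.016, -1.0]]
ft_force: [0.4, -0.3, 1.2]
grip_width: -0.0
```

```bash
python3 st.py
```

```text
15.95 TCP [-57.9  -1.2  87.2] tilt -0.3 F [-0.32 -0.35  1.15] [-0.2  -0.02  0.01] -0.0 [[-0.05, 0.999, 0.016], [0.999, 0.05, -0.004], [-0.005, 0.016, -1.0]]
```

Request:
{"fn": "servo_tool", "kwargs": {"commands": [{"travel": [0,0,-0.04],"delta_rot": [0,0,0],"fingers": 255},{"travel": [0,0,-0.04],"delta_rot": [0,0,0],"fingers": 255}]}}

```text
time_s: 16.15
position: [0.5174, -0.0202, 0.0844]
tool_rot: [[-0.05, 0.999, 0.016], [0.999, 0.05, -0.004], [-0.005, 0.016, -1.0]]
ft_force: [0.4, 0.1, 1.0]
grip_width: -0.0001
```

```bash
python3 st.py
```

```text
16.15 TCP [-57.8  -1.1  84.4] tilt -0.3 F [ 0.09 -0.41  1.  ] [-0.16  0.03  0.04] -0.0001 [[-0.05, 0.999, 0.016], [0.999, 0.05, -0.004], [-0.005, 0.016, -1.0]]
```

Request:
{"fn": "servo_tool", "kwargs": {"commands": [{"travel": [0,0,-0.04],"delta_rot": [0,0,0],"fingers": 255},{"travel": [0,0,-0.04],"delta_rot": [0,0,0],"fingers": 255}]}}

```text
time_s: 16.35
position: [0.5176, -0.0203, 0.0837]
tool_rot: [[-0.05, 0.999, 0.017], [0.999, 0.05, -0.004], [-0.005, 0.017, -1.0]]
ft_force: [-6.2, 0.3, 20.1]
grip_width: -0.0002
```

```bash
python3 st.py; python3 snap.py w19;python3 - <<'E'
from h import *
im=get_image("scene")[:,:,::-1]
cv2.imwrite("pics/s19.png",cv2.resize(im[150:235,230:330],None,fx=7,fy=7,interpolation=cv2.INTER_CUBIC))
E
```

```text
16.35 TCP [-57.9  -1.2  83.7] tilt -0.3 F [ 0.53  6.14 20.06] [0.04 1.13 0.02] -0.0002 [[-0.05, 0.999, 0.017], [0.999, 0.05, -0.004], [-0.005, 0.017, -1.0]]
16.35 [ 0.5176 -0.0203  0.0837] [[-0.0502, 0.9986, 0.017], [0.9987, 0.0503, -0.0044], [-0.0053, 0.0168, -0.9998]] [-6.15  0.3  20.06] -0.00019929684107831792
```

View pics/s19.png

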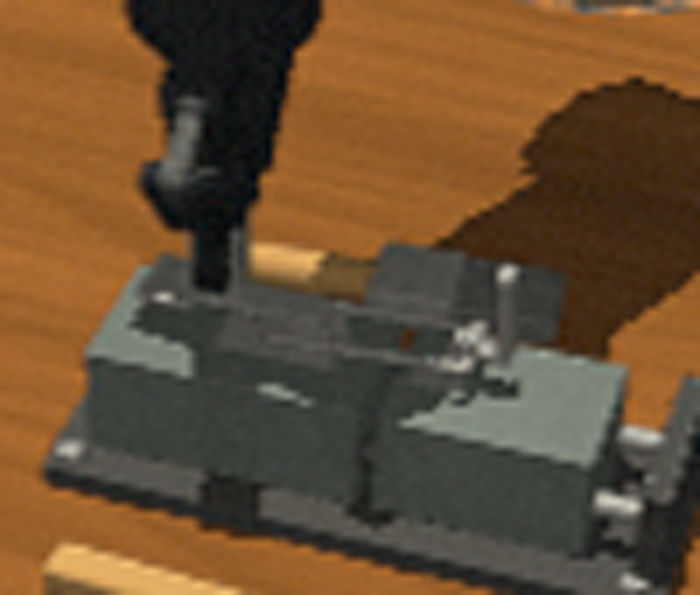

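View pics/w19b.png

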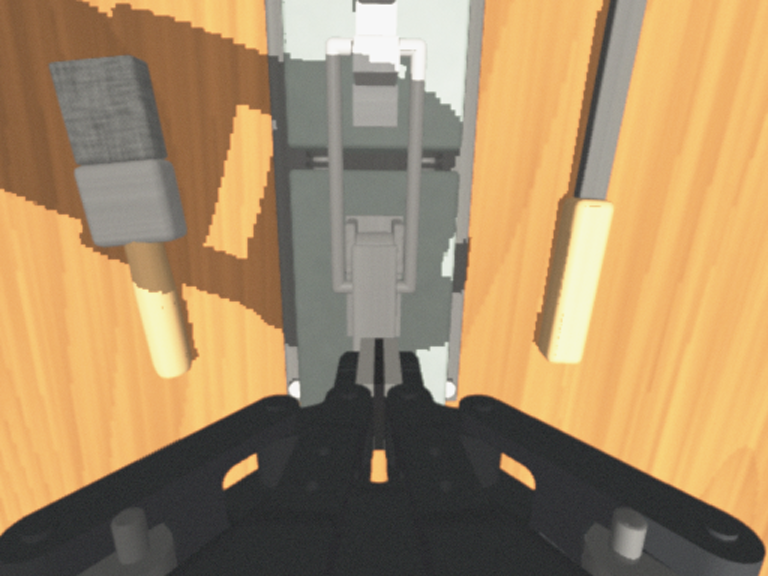

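Request:
{"fn": "servo_tool", "kwargs": {"commands": [{"travel": [0,0,0.1],"delta_rot": [0,0,0],"fingers": 255},{"travel": [0,0,0.6],"delta_rot": [0,0,0],"fingers": 255},{"travel": [0,0,0.9],"delta_rot": [0,0,0],"fingers": 255},{"travel": [0,0,0.9],"delta_rot": [0,0,0],"fingers": 255},{"travel": [0,0.8,0.9],"delta_rot": [0,0,0],"fingers": 255},{"travel": [0,0.9,0.8],"delta_rot": [0,0,0],"fingers": 255},{"travel": [0,0.9,0],"delta_rot": [0,0,0],"fingers": 255},{"travel": [0,0,0],"delta_rot": [0,0,0],"fingers": 255}]}}

```text
time_s: 17.25
position: [0.5153, 0.0613, 0.2137]
tool_rot: [[-0.048, 0.999, 0.013], [0.999, 0.048, -0.0], [-0.001, 0.013, -1.0]]
ft_force: [0.3, 0.2, -0.1]
grip_width: -0.0003
```

```bash
python3 st.py; python3 snap.py w20;python3 - <<'E'
from h import *
im=get_image("scene")[:,:,::-1]
cv2.imwrite("pics/s20.png",cv2.resize(im[150:235,230:330],None,fx=7,fy=7,interpolation=cv2.INTER_CUBIC))
a=cv2.imread("pics/w20.png")[95:290,195:310]
cv2.imwrite("pics/w20c.png",cv2.resize(a,None,fx=3,fy=3,interpolation=cv2.INTER_CUBIC))
E
```

```text
17.25 TCP [ 23.7  -2.  213.7] tilt -0.0 F [ 0.17 -0.31 -0.1 ] [-0.06 -0.03  0.02] -0.0003 [[-0.048, 0.999, 0.013], [0.999, 0.048, -0.0], [-0.001, 0.013, -1.0]]
17.25 [0.5153 0.0613 0.2137] [[-0.0482, 0.9988, 0.013], [0.9988, 0.0483, -0.0003], [-0.001, 0.013, -0.9999]] [ 0.3   0.18 -0.1 ] -0.00032045895024182183
```

View pics/s20.png

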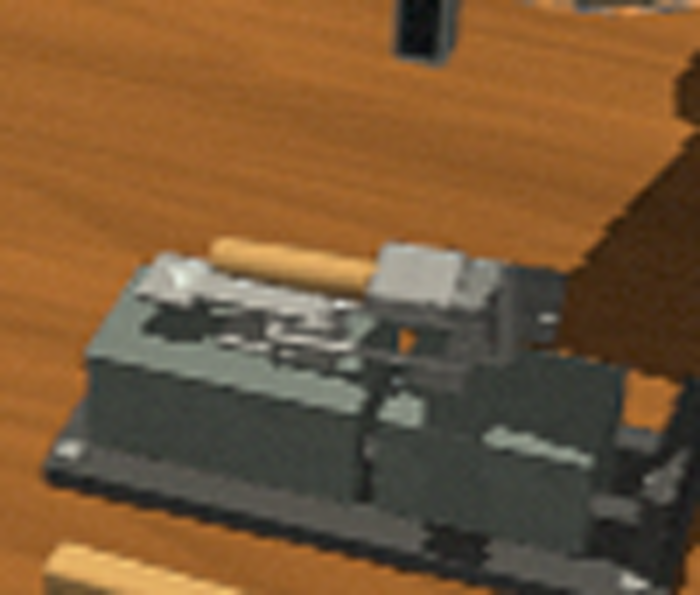

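View pics/w20b.png

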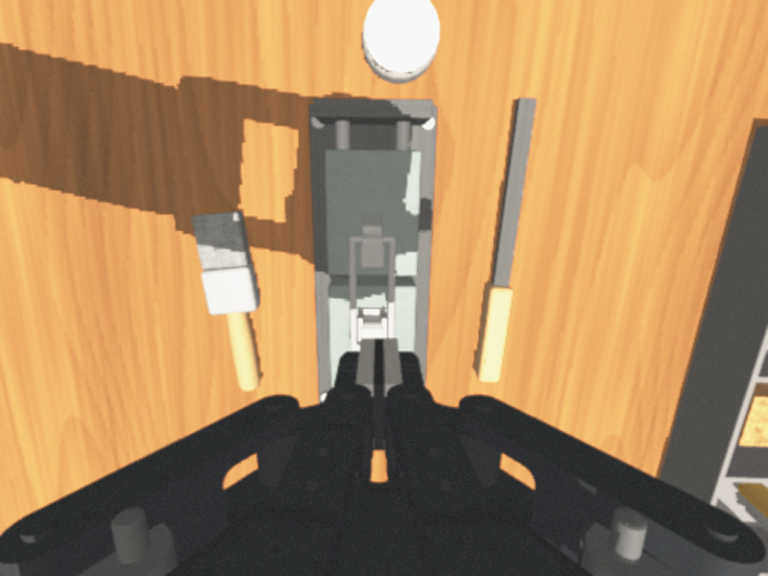

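Run:
```python
from h import *
for n,cols in (("w2",(226,230,271,268)),("w15",(226,231,270,274)),("w20",(222,226,268,272))):
    o=dict(np.load(n+".npz"));g=cv2.imread(f"pics/{n}.png",0).astype(int)
    for c in cols:
        col=g[150:270,c]; print(n,c,[int(x) for x in col[20 if n!='w20' else 20:60]][:40])
a=cv2.imread("pics/w20.png")[140:235,205:290]
cv2.imwrite("pics/w20d.png",cv2.resize(a,None,fx=6,fy=6,interpolation=cv2.INTER_CUBIC))
```

```text
w2 226 [108, 106, 106, 105, 106, 106, 105, 107, 104, 106, 107, 108, 123, 199, 212, 214, 211, 210, 210, 213, 213, 211, 213, 211, 210, 212, 210, 188, 145, 129, 130, 135, 133, 118, 111, 104, 119, 174, 191, 186]
w2 230 [106, 109, 106, 107, 105, 107, 108, 110, 107, 110, 110, 106, 113, 142, 156, 204, 210, 210, 210, 209, 211, 212, 210, 211, 214, 211, 211, 165, 99, 76, 74, 78, 85, 86, 84, 92, 140, 190, 210, 213]
w2 271 [217, 218, 218, 217, 217, 218, 220, 222, 222, 221, 220, 221, 218, 220, 220, 220, 220, 221, 218, 219, 219, 219, 219, 219, 218, 209, 131, 85, 74, 81, 84, 84, 83, 85, 99, 168, 208, 214, 216, 215]
w2 268 [114, 113, 116, 112, 115, 113, 124, 172, 212, 220, 221, 222, 221, 221, 219, 218, 221, 218, 220, 220, 218, 220, 219, 220, 221, 213, 162, 131, 112, 89, 84, 86, 87, 83, 99, 162, 204, 215, 216, 215]
w15 226 [117, 118, 117, 118, 120, 119, 122, 118, 120, 120, 119, 120, 120, 119, 121, 120, 119, 117, 119, 119, 120, 119, 120, 116, 120, 116, 118, 119, 117, 116, 120, 120, 136, 216, 228, 229, 227, 228, 227, 226]
w15 231 [118, 116, 116, 120, 119, 119, 119, 119, 122, 122, 120, 119, 121, 120, 12
[... 657 characters left out ...]
 116, 119, 120, 117, 119, 122, 156, 219, 228, 228, 227, 228, 226, 227, 226, 228, 227, 227]
w20 226 [120, 118, 116, 116, 118, 115, 116, 118, 118, 119, 117, 119, 112, 91, 81, 90, 91, 97, 91, 97, 104, 115, 117, 122, 119, 119, 120, 118, 139, 211, 226, 227, 226, 226, 227, 226, 225, 227, 228, 228]
w20 268 [227, 233, 233, 233, 232, 232, 232, 231, 233, 232, 233, 233, 229, 197, 122, 88, 93, 93, 94, 99, 133, 198, 225, 230, 230, 230, 228, 227, 228, 227, 229, 229, 228, 230, 229, 229, 228, 225, 226, 228]
w20 272 [232, 233, 232, 233, 232, 233, 233, 232, 232, 233, 233, 232, 229, 185, 117, 93, 92, 94, 94, 99, 131, 197, 225, 228, 229, 229, 229, 229, 229, 228, 229, 229, 230, 230, 230, 229, 230, 229, 229, 228]
```

View pics/w20d.png

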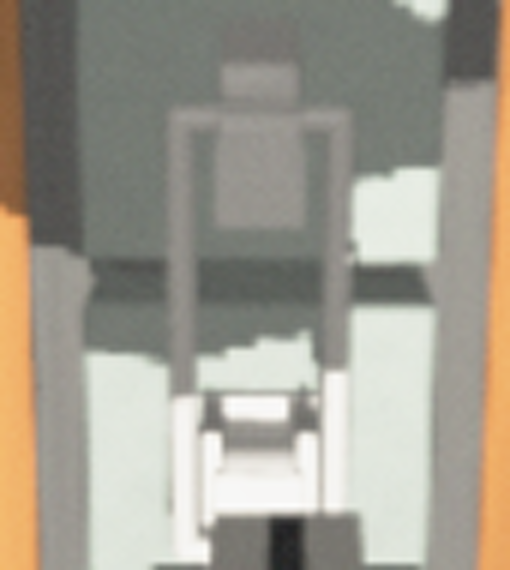

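Request:
{"fn": "servo_tool", "kwargs": {"commands": [{"travel": [0,-0.9,0.6],"delta_rot": [0,0,0],"fingers": 255},{"travel": [0,-0.9,0.6],"delta_rot": [0,0,0],"fingers": 255},{"travel": [0,-0.9,0.3],"delta_rot": [0,0,0],"fingers": 255},{"travel": [0,-0.5,0],"delta_rot": [0,0,0],"fingers": 255},{"travel": [0,0,0],"delta_rot": [0,0,0],"fingers": 255},{"travel": [0,0,0],"delta_rot": [0,0,0],"fingers": 255}]}}

```text
time_s: 17.95
position: [0.5137, -0.0442, 0.2563]
tool_rot: [[-0.042, 0.999, 0.005], [0.999, 0.042, 0.0], [-0.0, 0.005, -1.0]]
ft_force: [0.5, -0.2, 0.6]
grip_width: -0.0003
```

```bash
python3 st.py; python3 snap.py w21;python3 - <<'E'
from h import *
im=get_image("scene")[:,:,::-1]
cv2.imwrite("pics/s21.png",cv2.resize(im[160:235,235:335],None,fx=7.5,fy=7.5,interpolation=cv2.INTER_CUBIC))
E
```

```text
17.95 TCP [-81.6   3.5 256.3] tilt -0.0 F [-0.17 -0.52  0.58] [-0.01 -0.01  0.  ] -0.0003 [[-0.042, 0.999, 0.005], [0.999, 0.042, 0.0], [-0.0, 0.005, -1.0]]
17.95 [ 0.5137 -0.0442  0.2563] [[-0.0425, 0.9991, 0.0046], [0.9991, 0.0425, 0.0001], [-0.0001, 0.0046, -1.0]] [ 0.52 -0.15  0.58] -0.0003443775339896484
```

View pics/s21.png

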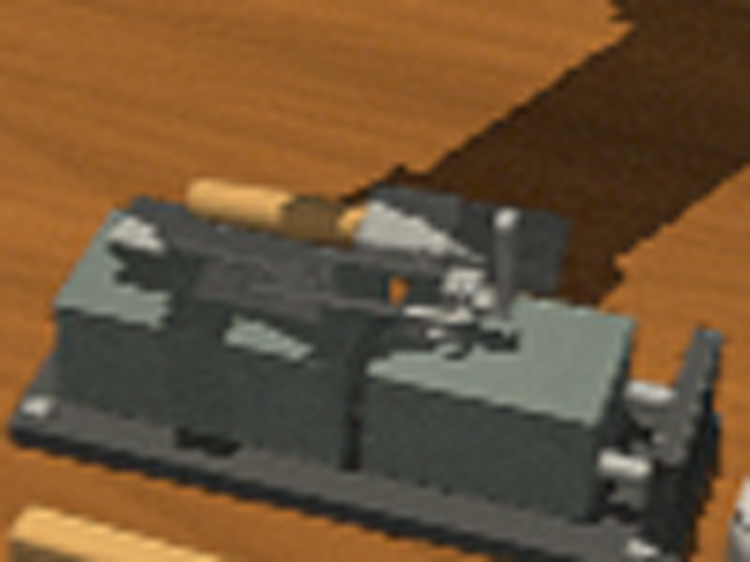

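View pics/w21b.png

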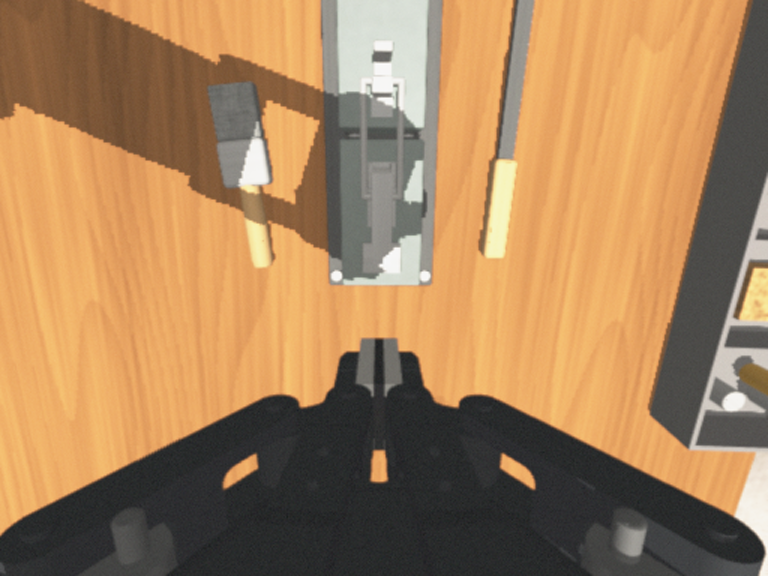

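```bash
python3 -c "
from rig import close_job
print(close_job())"
```

```text
the job is handed in; nothing more can be done
None
```

The latch is closed and the job is handed in at about 18 s of robot time. One force reading may have broken the 15 N limit.

**What I did**
1. I gripped the thumb tab and swung the loop out over the keeper. I drew it back until the cross-bar stopped firmly against the post; when I lifted it about 2.6 mm, the lip caught it.
2. I let go and the loop stayed hooked. My fingertips could have been touching the keeper on that first pull, so I regripped higher on the tab. I then drew again at about 5–7 N for about 0.7 s, with the lever still raised to roughly 1.0–1.1 rad.
3. I pressed the lever down with closed fingers, using 2–5 N on the way. It came to a solid stop at 84 mm height, which matches flat.

**Last checks**
- **Lever:** it lies flat in the pictures after I let go.
- **Jaw:** the gap between block and jaw went from about 11.4 mm to 7.4 mm, so the jaw is drawn in by about 4 mm.
- **Loop:** the cross-bar is still at the keeper. I had no direct way to measure its pull.
- **Other things on the bench:** the brush, file and tin look undisturbed. I did not check the hammer and screwdriver again, but the arm never went near them.
- **Robot:** it is clear of everything.

**What did not go cleanly**
- **15 N limit:** when the bar first met the keeper, the wrist briefly read 15.3 N. Part of that was lever friction, so the force on the keeper was probably a little lower, but I can't confirm it stayed under 15 N. Every later pull read 9 N or less.
- **30 N limit:** pressing the lever against its stop peaked at about 20 N in the wrist reading, so it stayed under.

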